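# Slide the heavy bead carton into its keeper and shut the gate

### The arm

A 6-joint arm with a two-finger parallel gripper is mounted at the origin on a cart in front of the work surface, level with it; the furniture and walls round the work are solid. World frame = base frame: x ahead of the robot, y to its left, z up, the work surface at z = 0. Lengths are in m, angles in degrees, forces in N, time in s.
With the tool pointing down it reaches from about 0.3 to 0.75 m from the base axis. Payload 8.5 kg.
Tool frame: the origin (TCP) lies between the finger pads; the fingertips stand ahead of it and the grasp point (between the pads) lies 8 mm behind it (env.tcp_to_tips is the z of the fingertips in the tool frame, in m); z points along the fingers, x is the direction in which the jaws open and shut, and the axes are right-handed (so a half turn about z gives the same grasp; the last joint's range is limited). The gripper opens to 85 mm and grips with 20 to 120 N. Pads are 22 mm wide; open, the fingers measure 114 mm over their backs; the gripper's body (76 mm by 85 mm) begins 54 mm behind the grasp point. The pads swing forward as they close: fully open they stand 13 mm farther back than shut.
Start: joints at [59.399, 21.807, 74.336, -0, 83.858, -12.336], TCP at [0.172, 0.522, 0.205] pointing down, gripper open.
Joint ranges: [-178.18, 178.18], [-50.72, 133.34], [12.68, 142.11], [-81.47, 261.47], [9.98, 163.14], [-165.26, 165.26]. Speed limits (degrees/s): [136.94, 136.94, 180, 180, 180, 180].

### API

Orientations are given as a 3x3 rotation matrix whose columns are the frame's x, y, z axes.
In Python, from rig import observe, viewer, env gives the robot as it stands.
- The arm moves only by the tool jog_arm, never from a script. Its arguments are lists of equal length, an entry for each row: "dr": the turn, a rotation vector about the tool's x, y, z in rad, a list of three; "slide": the shift along the tool's x, y, z in m, a list of three; "gripper": the opening, from -1 (shut) to 1 (fully open), so that 0 is half open. In form: {"dr": [[rx, ry, rz], ...], "slide": [[dx, dy, dz], ...], "gripper": [gripper, ...]}. A call has exactly 10 rows; each row shifts and turns the commanded pose from where the row before left it, along the tool's axes as they then stand; what a row does not reach is not made up. A row lasts 1/10 s, in which the tool goes at most 50 mm and 8.59 degrees, less where a joint would pass 70% of its speed; a pose out of reach is approached as far as the arm can. A call is refused whole if a number of a shift passes 0.05 or a number of a turn 0.15, either way. A call with a gripper value outside its range is refused whole. The fingers move at their own pace and stop on an object; "force" is the grip in N (left out, the last holds). Time passes only in rows, so rows that do not move let the fingers close, or fill a call up. It gives the time, the measured TCP pose, the force and the opening at its end, in the units of the state.
- observe(): the state, without advancing time (a new reading comes with each control period).
- viewer.get_image(name): name is "side" or "top" or "wrist"; returns a dict with "pixels" (384x512x3 uint8, blue, green, red), "camera_matrix" (3x3 intrinsics, pixels), "R" (3x3) and "t" (3): a world point X has camera coordinates R X + t. Camera axes: x right, y down, z forward; pixel columns grow to the right and rows downward; lengths in m; the calibration is good to about 2 mm. A picture is of the moment at which its call begins. There is no depth.
- env.close_job(): hands the job in, once; it reports no verdict.
The state is a dict: "time_s": time; "q": joint angles; "qvel": joint speeds; "joint_efforts": joint torques, N m; "position": TCP position; "tool_rot": TCP orientation; "ft_force": force on the tool from outside, world axes, zero at the start; "wrist_torque": the same for the moment, N m; "grip_width": finger opening in m.
Only numpy, scipy, OpenCV 4.12 (cv2) and the standard library are available. Lean on these libraries where they do the work, as an engineer would, in place of code of your own. Each camera call takes 0.05 s, during which the arm holds its last target.

### The job

Park the tall, heavy dark blue carton of blasting bead in the grey steel keeper on the riser board: push it low at its base, so that it slides upright and does not rock over, through the keeper's open mouth until it stands home against the back stop. Then push the keeper's gate shut across the mouth behind it, so that the hammering at this bench cannot walk it off the board. Lift nothing, and leave everything else where it stands.

Things in the scene. Friction and masses are not known exactly. Their poses are not given: they have to be found in the camera images.
- riser: low birch riser board on battens over the tools, fixed, 320 (own x) x 200 (own y) mm, its top 70 mm above the bench (z = 70 mm). Carton and keeper stand on it. Origin at bench height under the middle of the board.
- carton: tall dark blue closed carton, heavy (0.55 to 0.9 kg), 50 (own x) x 70 (own y) x 130 mm high, loose on the riser. Origin: centre of its underside, z up. Its x starts within 0.6 rad of keeper_home's x, mostly left of the way in. Friction on the board 0.5 to 0.7: pushed along x higher than about 35 mm it rocks over, in its lowest 20 mm it slides. A leaning gripper (25 to 35 deg) keeps its body clear of the top.
- keeper_home (a point): where the carton's origin belongs, at board height, in the keeper: a grey steel bay fixed to the riser, open toward this frame's -x. x: the way in, y: left of it, z up. From here: back stop's face at x = +26 mm; cheeks' inner faces at y = +39 and -39 mm (4 mm free each side of the carton), 50 mm high, front ends at x = -31 mm; lips 16 mm high flare from there to x = -55, y = +-56 mm. No floor.
- gate_hinge (a point): axis of the gate's upright hinge pin, beside the mouth at x = -38, y = -50 mm of keeper_home, at the gate bar's mid height (31 mm above the riser board). Pin and boss are 17 mm across and end 44 mm above the board. Axes parallel to keeper_home's.
- gate_tip (a point): point on the gate bar 90 mm from the hinge axis, 31 mm above the riser board. The bar is flat steel, 5 mm thick, 16 mm high (23 to 39 mm above the board), and ends 108 mm from the hinge in a red end 12 mm across and 20 mm high. The point's y axis points along the bar away from the hinge, its x axis to the side toward which the bar closes.
- gate (a joint): angle of the gate, rad: 0 = shut, the bar straight across the mouth along keeper_home's +y, at a stop; it grows counter-clockwise seen from above as the bar swings out: pi/2 = along keeper_home's -x; end stop at 2.3. Starts at 1.65 to 2.1, stays where it is left, needs under 1 N at the tip. Shut, it leaves the carton about 6 mm of play, so it shuts only with the carton home.
- flux_pot: small cream flux pot, open at the top, 34 mm across and 42 mm high; a loose bystander. Origin at the centre of its underside.
- degreaser: pale blue plastic bottle with a purple flip cap, 45 mm across and 119 mm high; a loose bystander. Origin at the centre of its underside.
- canister: aluminium canister with lid, 63 mm across and 78 mm high; a loose bystander. Origin at the centre of its underside.
- wax: block of blue wax, 30 x 46 x 19 mm; a loose bystander. Origin at the centre of its underside.
- yellow_pot: small yellow lidded pot, 30 mm across and 36 mm high; a loose bystander. Origin at the centre of its underside.

How it is judged:
By the outcome, as a careful person would: the job done as asked, in the order asked, and still so for the second after the job is handed in, with the robot touching nothing.
It also fails if it takes over 72 s, if anything falls off the work surface, if the arm or the gripper's body presses on something with over 40 N, if the wrist force passes 120 N, or if a joint passes its speed limit or range.

## Working session

There is one attempt and no reset: what is moved stays moved. The work goes in short steps, Python scripts to look and compute and a tool call to move; the robot and the scene stay as the last step left them, time stands still between calls to the robot, and variables do not carry over. Pictures are saved under pics/ and viewed, and the job is handed in when it is done.

Besides the shell and the picture viewer there is one more tool, called after "Request:" as name(argument=value, ...) on one line, values as JSON. jog_arm: Moves the arm, as the interface text tells. Its arguments: {"type":"object","properties":{"dr":{"type":"array","items":{"type":"array","items":{"type":"number"}}},"slide":{"type":"array","items":{"type":"array","items":{"type":"number"}}},"gripper":{"type":"array","items":{"type":"number"}},"force":{"type":"number"}},"required":["dr","slide","gripper"]}

```bash
ls; mkdir -p pics; python3 - <<'E'
from rig import observe, viewer, env
import cv2
for n in ["side","top","wrist"]:
    d=viewer.get_image(n); cv2.imwrite(f"pics/{n}0.png",d["pixels"]); print(n,d["camera_matrix"].tolist(),d["R"].round(4).tolist(),d["t"].round(4).tolist())
s=observe(); print(s, env.tcp_to_tips)
E
```

```text
pics
side [[366.7418262435773, 0.0, 260.3379322720707], [0.0, 366.7418262435773, 195.65364432383046], [0.0, 0.0, 1.0]] [[-0.9473, 0.3205, 0.0029], [0.2182, 0.6516, -0.7265], [-0.2347, -0.6876, -0.6871]] [0.3999, -0.0971, 1.1246]
top [[362.2507654007847, 0.0, 256.07962176233326], [0.0, 362.2507654007847, 187.261168035423], [0.0, 0.0, 1.0]] [[0.0283, -0.9993, 0.0233], [-0.9835, -0.032, -0.178], [0.1787, -0.0179, -0.9837]] [0.0905, 0.4843, 1.103]
wrist [[336.11761945026245, 0.0, 255.29577491236856], [0.0, 336.11761945026245, 191.47408545944896], [0.0, 0.0, 1.0]] [[0.3129, 0.9498, -0.0017], [0.9152, -0.301, 0.2681], [0.2541, -0.0855, -0.9634]] [-0.548, -0.0349, 0.3775]
{'time_s': 0.15, 'q': array([ 5.93995052e+01,  2.18356975e+01,  7.43727393e+01,  4.95694296e-04,
        8.38581399e+01, -1.23361381e+01]), 'qvel': array([-0.04519577, -0.11287974, -0.17207232, -0.12311666, -0.02155182,
       -0.02934062]), 'joint_efforts': array([ 2.98124280e-03, -4.48626137e+01, -2.31346124e+01, -1.75574105e-04,
        3.77148754e-03, -7.18192268e-05]), 'position': array([0.17224364, 0.52206979, 0.20403212]), 'tool_rot': array([[ 3.13402309e-01,  9.49620258e-01, -5.98909308e-04],
       [ 9.49619770e-01, -3.13402776e-01, -9.95782511e-04],
       [-1.13331508e-03, -2.56655582e-04, -9.99999325e-01]]), 'ft_force': array([ 0.45350923, -0.26215534, -0.8124383 ]), 'wrist_torque': array([-0.0740628 ,  0.04946013,  0.01700633]), 'grip_width': 0.08548447047443218} 0.011
```

View pics/side0.png

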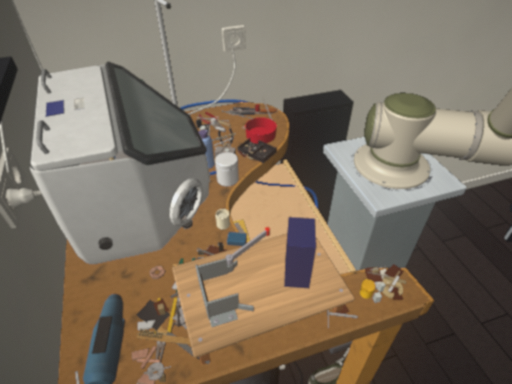

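View pics/top0.png

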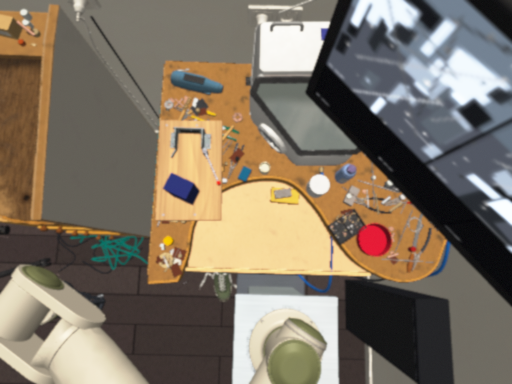

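View pics/wrist0.png

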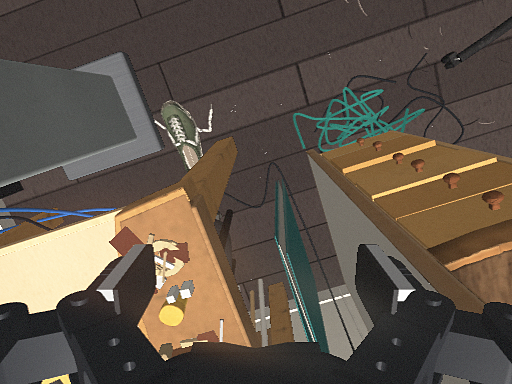

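```bash
python3 - <<'E'
import cv2
a=cv2.imread("pics/top0.png")[110:230,145:285]; cv2.imwrite("pics/topz.png",cv2.resize(a,None,fx=5,fy=5,interpolation=cv2.INTER_CUBIC))
a=cv2.imread("pics/side0.png")[205:365,165:365]; cv2.imwrite("pics/sidez.png",cv2.resize(a,None,fx=3.75,fy=3.75,interpolation=cv2.INTER_CUBIC))
E
```

```text
(no output)
```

View pics/topz.png

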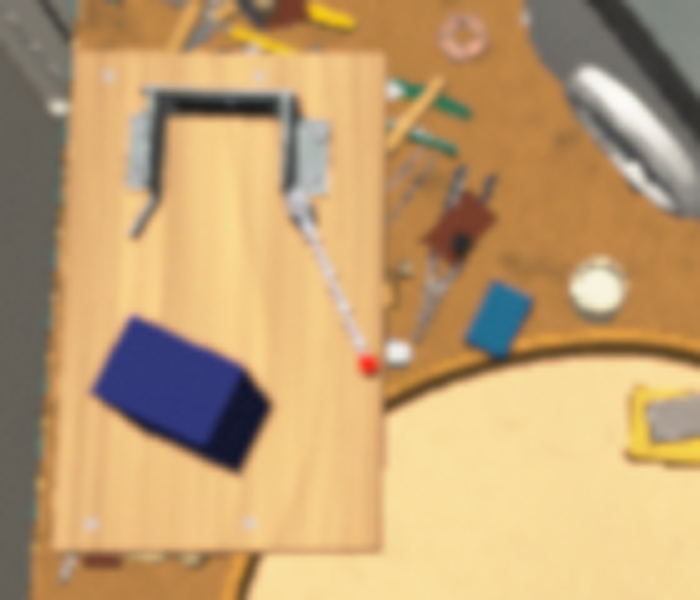

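View pics/sidez.png

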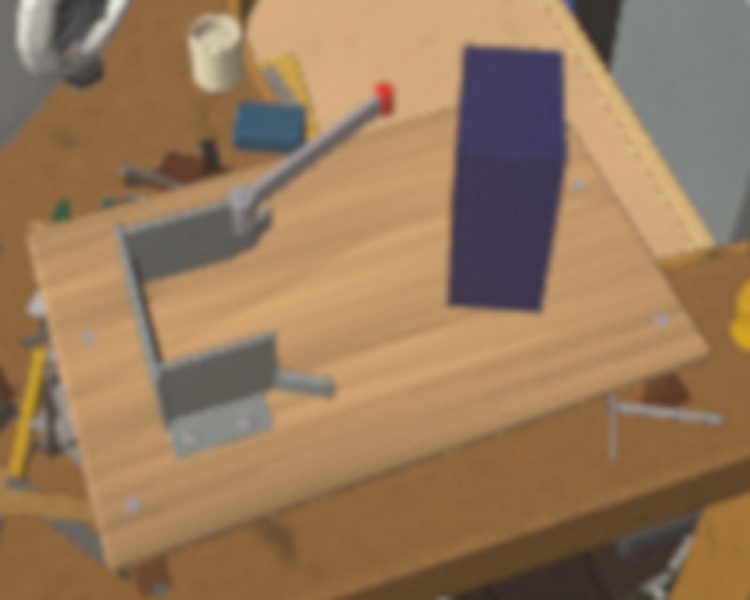

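```bash
cat > h.py <<'E'
import numpy as np
C={}
def setup():
    from rig import viewer
    for n in("top","side"):
        d=viewer.get_image(n); C[n]=(np.array(d["camera_matrix"]),np.array(d["R"]),np.array(d["t"]),d["pixels"])
    return C
def ray(n,p):
    K,R,t,_=C[n]; d=R.T@np.linalg.inv(K)@np.array([p[0],p[1],1.]); return -R.T@t,d
def onz(n,p,z):
    o,d=ray(n,p); return o+d*(z-o[2])/d[2]
def proj(n,X):
    K,R,t,_=C[n]; c=K@(R@np.asarray(X)+t); return c[:2]/c[2]
def tz(p): return ((p[0]+.5)/5-.5+145,(p[1]+.5)/5-.5+110)
def sz(p): return ((p[0]+.5)/3.75-.5+165,(p[1]+.5)/3.75-.5+205)
def tri(pt,ps):
    o1,d1=ray("top",pt);o2,d2=ray("side",ps)
    A=np.c_[d1,-d2]; s=np.linalg.lstsq(A,o2-o1,rcond=None)[0]
    a,b=o1+s[0]*d1,o2+s[1]*d2; return (a+b)/2,np.linalg.norm(a-b)
E
python3 - <<'E'
from h import *
setup(); np.set_printoptions(precision=4,suppress=True)
f=lambda l,g,n,z:[print(p,onz(n,g(p),z)) for p in l]
print("riser top");f([(75,52),(385,52),(382,550),(55,550)],tz,"top",.07)
print("riser side");f([(30,238),(115,568),(708,352)],sz,"side",.07)
print("carton top");f([(135,316),(243,368),(207,448),(93,390)],tz,"top",.2)
print("carton side top");f([(465,46),(563,50),(563,160),(460,152)],sz,"side",.2)
print("carton side bot");f([(450,303),(542,311)],sz,"side",.07)
print("keeper back top corners");f([(148,90),(295,93)],tz,"top",.12)
f([(120,230),(160,365),(275,335)],sz,"side",.12)
print("cheek inner top front");f([(158,190),(287,190)],tz,"top",.12)
print("pin");f([(300,203)],tz,"top",.114);f([(240,195)],sz,"side",.114)
print("red");f([(368,364)],tz,"top",.105);f([(384,97)],sz,"side",.101)
print(tri(tz((368,364)),sz((384,97))))
print("lip end");f([(137,237)],tz,"top",.086);f([(332,382)],sz,"side",.086)
E
```

```text
riser top
(75, 52) [0.683  0.4177 0.07  ]
(385, 52) [0.6903 0.2216 0.07  ]
(382, 550) [0.3734 0.209  0.07  ]
(55, 550) [0.3674 0.4058 0.07  ]
riser side
(30, 238) [0.6904 0.226  0.07  ]
(115, 568) [0.682  0.4201 0.07  ]
(708, 352) [0.3705 0.4081 0.07  ]
carton top
(135, 316) [0.4852 0.3392 0.2   ]
(243, 368) [0.4583 0.2789 0.2   ]
(207, 448) [0.4139 0.2956 0.2   ]
(93, 390) [0.4436 0.359  0.2   ]
carton side top
(465, 46) [0.4611 0.2787 0.2   ]
(563, 50) [0.4158 0.2968 0.2   ]
(563, 160) [0.4451 0.3602 0.2   ]
(460, 152) [0.4885 0.3407 0.2   ]
carton side bot
(450, 303) [0.4859 0.3385 0.07  ]
(542, 311) [0.4416 0.3586 0.07  ]
keeper back top corners
(148, 90) [0.6421 0.3588 0.12  ]
(295, 93) [0.6434 0.2703 0.12  ]
(120, 230) [0.644  0.2739 0.12  ]
(160, 365) [0.6416 0.3558 0.12  ]
(275, 335) [0.5859 0.3576 0.12  ]
cheek inner top front
(158, 190) [0.5798 0.3486 0.12  ]
(287, 190) [0.5825 0.2718 0.12  ]
pin
(300, 203) [0.5765 0.2644 0.114 ]
(240, 195) [0.5793 0.2675 0.114 ]
red
(368, 364) [0.481  0.2198 0.105 ]
(384, 97) [0.4804 0.2165 0.101 ]
(array([0.4813, 0.2197, 0.1047]), np.float64(0.0005400649022410808))
lip end
(137, 237) [0.5593 0.3666 0.086 ]
(332, 382) [0.562  0.3713 0.086 ]
```

Request:
jog_arm(dr=[[0,0,0.1],[-0.13,0,0],[-0.13,0,0],[-0.13,0,0],[-0.13,0,0],[0,0,0],[0,0,0],[0,0,0],[0,0,0],[0,0,0]], slide=[[0,0,0],[0,0,0],[0,0,0],[0,0,0],[0,0,0],[-0.014,0.026,0.015],[-0.014,0.026,0.015],[-0.014,0.026,0.015],[-0.014,0.026,0.015],[-0.014,0.026,0.015]], gripper=[-0.25,-0.25,-0.25,-0.25,-0.25,-0.25,-0.25,-0.25,-0.25,-0.25])

```text
time_s: 1.25
position: [0.2816, 0.3963, 0.204]
tool_rot: [[0.406, 0.793, 0.454], [0.914, -0.353, -0.202], [-0.0, 0.497, -0.868]]
ft_force: [0.9, 1.2, 0.8]
grip_width: 0.0322
```

```bash
cat > st.py <<'E'
import numpy as np
np.set_printoptions(precision=4,suppress=True)
from rig import observe, viewer, env
import cv2,sys
s=observe(); R=s["tool_rot"]
print("t",s["time_s"],"pos",s["position"],"w",s["grip_width"],"F",s["ft_force"],"q",s["q"],env.tcp_to_tips)
print("psi",np.degrees(np.arctan2(-R[0,0],R[1,0])),"lean",np.degrees(np.arccos(-R[2,2])),"zaxis",R[:,2],"xz",R[2,0])
for n in sys.argv[2:]:
    d=viewer.get_image(n); cv2.imwrite(f"pics/{n}{sys.argv[1]}.png",d["pixels"])
    if n=="wrist": print(d["R"].round(5).tolist(),d["t"].round(5).tolist())
    if n=="top": cv2.imwrite(f"pics/topz{sys.argv[1]}.png",cv2.resize(d["pixels"][110:230,145:285],None,fx=5,fy=5,interpolation=cv2.INTER_CUBIC))
    if n=="side": cv2.imwrite(f"pics/sidez{sys.argv[1]}.png",cv2.resize(d["pixels"][205:365,165:365],None,fx=3.75,fy=3.75,interpolation=cv2.INTER_CUBIC))
E
python3 st.py 1 wrist side
```

```text
t 1.25 pos [0.2816 0.3963 0.204 ] w 0.032215211663855985 F [0.8851 1.2274 0.806 ] q [ 57.2046  16.6697  89.0042 -31.066   72.0774   0.3642] 0.011
psi -23.974260785306768 lean 29.791687803955806 zaxis [ 0.4539 -0.202  -0.8678] xz -9.882307330778725e-05
[[0.40586, 0.91394, -0.00054], [0.64234, -0.28483, 0.71153], [0.65014, -0.28913, -0.70266]] [-0.47507, -0.19233, 0.25514]
```

View pics/wrist1.png

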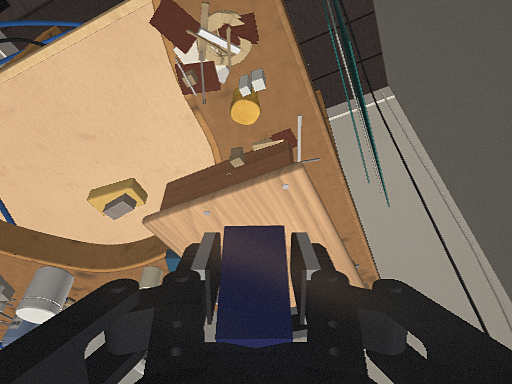

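View pics/side1.png

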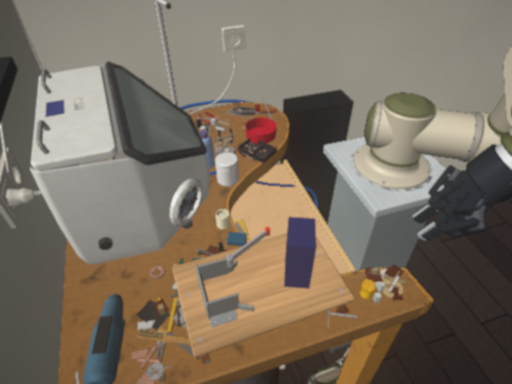

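Request:
jog_arm(dr=[[0,0,0],[0,0,0],[0,0,0],[0,0,0],[0,0,0],[0,0,0],[0,0,0],[0,0,0],[0,0,0],[0,0,0]], slide=[[0,0.0253,0.0145],[0,0.0253,0.0145],[0,0.0253,0.0145],[0,0.0253,0.0145],[0,-0.0124,0.0217],[0,-0.0124,0.0217],[0,-0.0124,0.0217],[0,-0.0124,0.0217],[0,0,0],[0,0,0]], gripper=[-0.25,-0.25,-0.25,-0.25,-0.25,-0.25,-0.25,-0.25,-0.25,-0.25])

```text
time_s: 2.35
position: [0.3877, 0.3504, 0.1045]
tool_rot: [[0.406, 0.793, 0.454], [0.914, -0.352, -0.202], [-0.0, 0.497, -0.868]]
ft_force: [-0.8, 0.2, 0.7]
grip_width: 0.0316
```

```bash
python3 st.py 2 wrist side top
```

```text
t 2.35 pos [0.3877 0.3504 0.1045] w 0.03157500778112185 F [-0.7558  0.1605  0.6741] q [ 43.5325  24.2301  96.7098 -35.3805  52.4641  -2.1221] 0.011
psi -23.965769122249778 lean 29.798715630303604 zaxis [ 0.4541 -0.2019 -0.8678] xz -3.75996904511659e-05
[[0.40575, 0.91398, -0.00054], [0.6423, -0.28472, 0.71161], [0.65024, -0.28908, -0.70258]] [-0.47621, -0.2028, 0.10289]
```

View pics/wrist2.png

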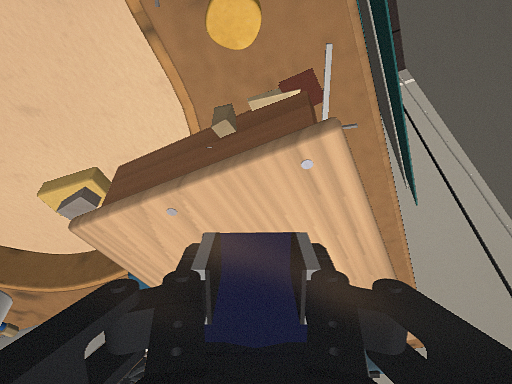

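View pics/sidez2.png

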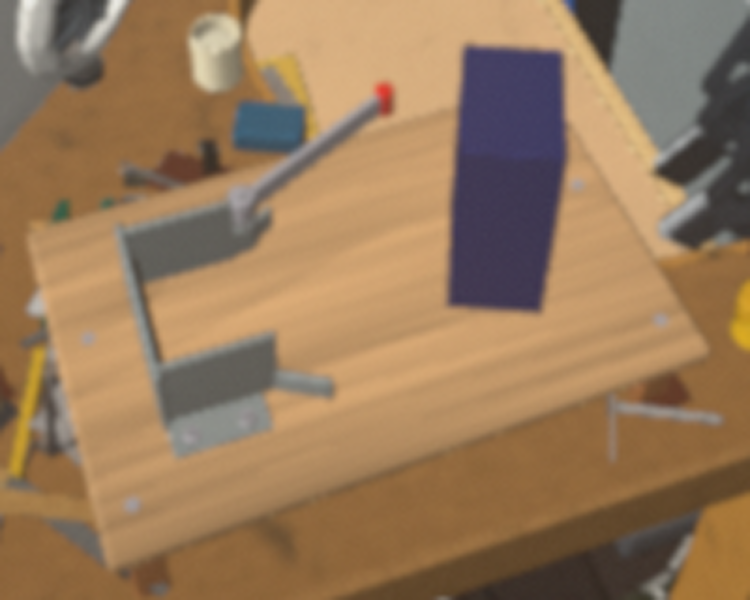

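View pics/topz2.png

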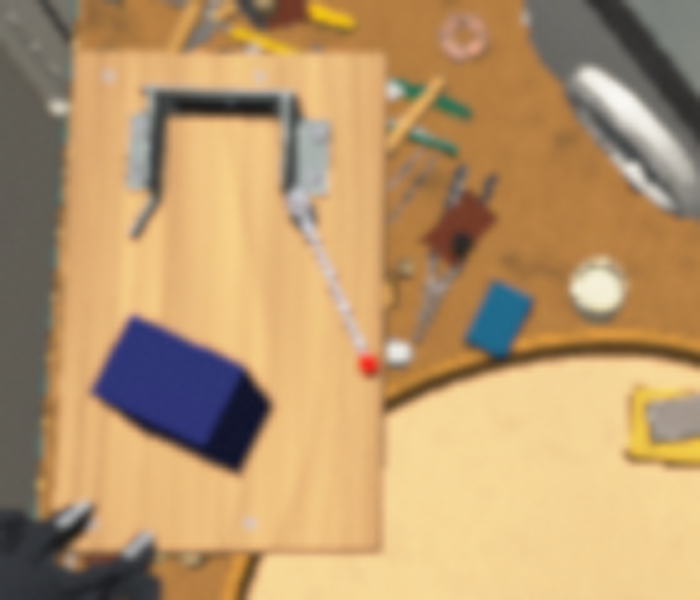

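```bash
python3 - <<'E'
import cv2
a=cv2.imread("pics/top0.png")[122:162,165:215]; cv2.imwrite("pics/k1.png",cv2.resize(a,None,fx=15,fy=15,interpolation=cv2.INTER_CUBIC))
a=cv2.imread("pics/side0.png")[250:330,190:262]; cv2.imwrite("pics/k2.png",cv2.resize(a,None,fx=7.5,fy=7.5,interpolation=cv2.INTER_CUBIC))
E
```

```text
(no output)
```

View pics/k1.png

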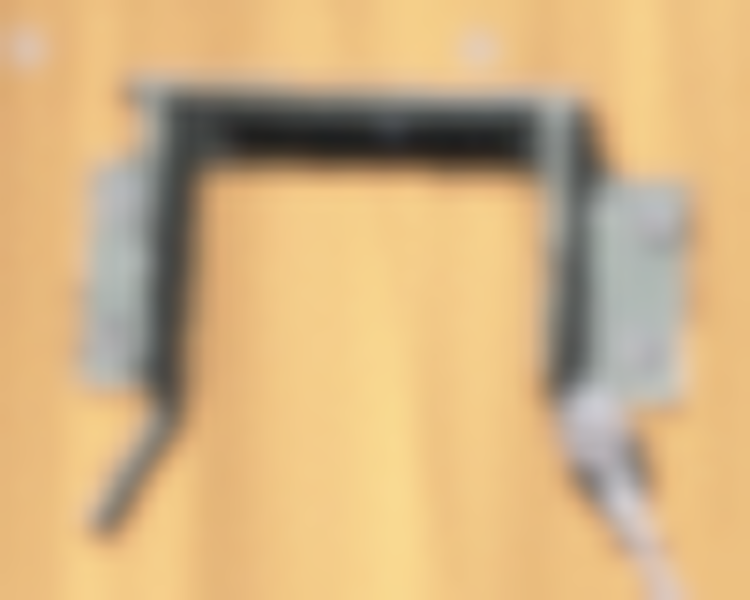

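View pics/k2.png

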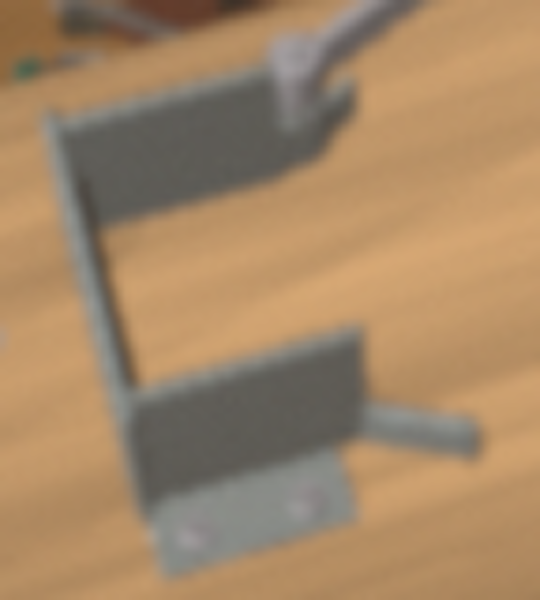

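```bash
python3 - <<'E'
from h import *
setup(); np.set_printoptions(precision=4,suppress=True)
k1=lambda p:((p[0]+.5)/15-.5+165,(p[1]+.5)/15-.5+122)
k2=lambda p:((p[0]+.5)/7.5-.5+190,(p[1]+.5)/7.5-.5+250)
def L(name,n,g,a,b,z):
    A=onz(n,g(a),z);B=onz(n,g(b),z);d=A-B; ang=np.degrees(np.arctan2(d[1],d[0])); print(name,A[:2],B[:2],ang.round(2),(np.linalg.norm(d)*1000).round(1))
L("lplate top",'top',k1,(92,165),(82,385),.072)
L("rplate top",'top',k1,(690,190),(682,400),.072)
L("lcheek floor",'top',k1,(198,175),(183,395),.07)
L("rcheek top inner",'top',k1,(540,110),(553,395),.12)
L("lcheek top outer",'top',k1,(145,110),(148,385),.12)
L("back top",'top',k1,(140,90),(580,97),.12)
L("back bot",'top',k1,(200,170),(540,178),.07)
L("s lplate",'side',k2,(165,575),(355,520),.072)
L("s rcheek floor",'side',k2,(105,222),(290,172),.07)
L("s lcheek top",'side',k2,(140,395),(360,328),.12)
L("s rcheek top",'side',k2,(62,125),(270,72),.12)
L("s back top outer",'side',k2,(130,400),(50,120),.12)
L("s lplate/cheek",'side',k2,(155,500),(345,450),.07)
print("pin",tri(k1((597,412)),k2((295,55))), tri(k1((597,412)),k2((293,60))))
print("lip",tri(k1((105,525)),k2((478,437))), onz('top',k1((105,525)),.086),onz('side',k2((478,430)),.086))
E
```

```text
lplate top [0.6422 0.3794] [0.5943 0.3781] 1.54 47.9
rplate top [0.6412 0.2541] [0.5955 0.2534] 0.82 45.8
lcheek floor [0.6414 0.3576] [0.5935 0.3575] 0.1 48.0
rcheek top inner [0.641  0.2794] [0.5816 0.2735] 5.67 59.6
lcheek top outer [0.6381 0.3585] [0.5809 0.354 ] 4.51 57.4
back top [0.6423 0.3598] [0.644  0.2715] 91.14 88.3
back bot [0.6426 0.3572] [0.6434 0.2859] 90.66 71.3
s lplate [0.6433 0.3772] [0.5958 0.3781] -1.1 47.5
s rcheek floor [0.6355 0.2728] [0.5842 0.2731] -0.38 51.3
s lcheek top [0.6402 0.3568] [0.5862 0.3561] 0.76 54.0
s rcheek top [0.642  0.2753] [0.5874 0.276 ] -0.81 54.6
s back top outer [0.6427 0.3573] [0.6446 0.2728] 91.26 84.6
s lplate/cheek [0.6411 0.3561] [0.5928 0.3581] -2.3 48.3
pin (array([0.5797, 0.2661, 0.112 ]), np.float64(0.0023261433811355447)) (array([0.5803, 0.2663, 0.1103]), np.float64(0.0021177379231914007))
lip (array([0.562 , 0.3699, 0.0791]), np.float64(0.001211657235545904)) [0.5608 0.3681 0.086 ] [0.5621 0.3722 0.086 ]
```

Request:
jog_arm(dr=[[0,0,0],[0,0,0],[0,0,0],[0,0,0],[0,0,0],[0,0,0],[0,0,0],[0,0,0],[0,0,0],[0,0,0]], slide=[[-0.005,-0.0077,0.0134],[0,0.003,0.00174],[0,0.003,0.00174],[0,0.003,0.00174],[0,0.003,0.00174],[0,0.003,0.00174],[0,0.003,0.00174],[0,0.003,0.00174],[0,0.003,0.00174],[0,0,0]], gripper=[-0.25,-0.25,-0.25,-0.25,-0.25,-0.25,-0.25,-0.25,-0.25,-0.25])

```text
time_s: 3.6
position: [0.4113, 0.3338, 0.0884]
tool_rot: [[0.407, 0.793, 0.454], [0.913, -0.353, -0.202], [0.0, 0.497, -0.868]]
ft_force: [-0.3, -0.5, 0.5]
grip_width: 0.0322
```

```bash
python3 st.py 3 wrist side top
```

```text
t 3.6 pos [0.4113 0.3338 0.0884] w 0.03220629294731815 F [-0.2538 -0.4604  0.4619] q [ 40.097   25.6007  97.8587 -36.4921  48.7404  -3.2024] 0.011
psi -24.022554342037783 lean 29.797436373977494 zaxis [ 0.4539 -0.2022 -0.8678] xz 8.938710022290956e-05
[[0.40659, 0.91361, -0.00044], [0.64203, -0.28538, 0.71159], [0.64999, -0.2896, -0.70259]] [-0.47088, -0.21091, 0.07174]
```

View pics/wrist3.png

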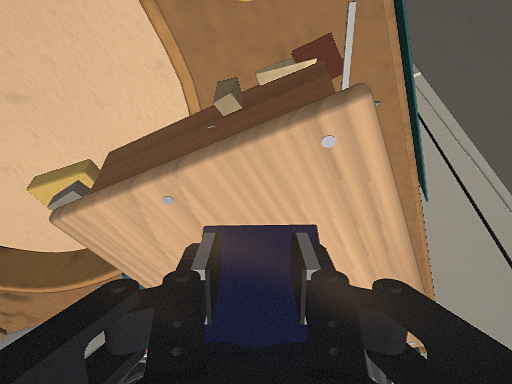

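View pics/sidez3.png

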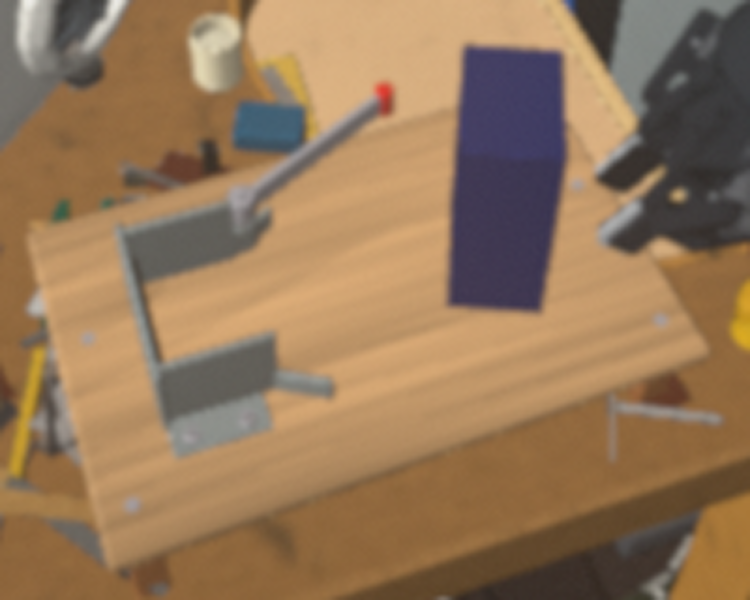

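View pics/topz3.png

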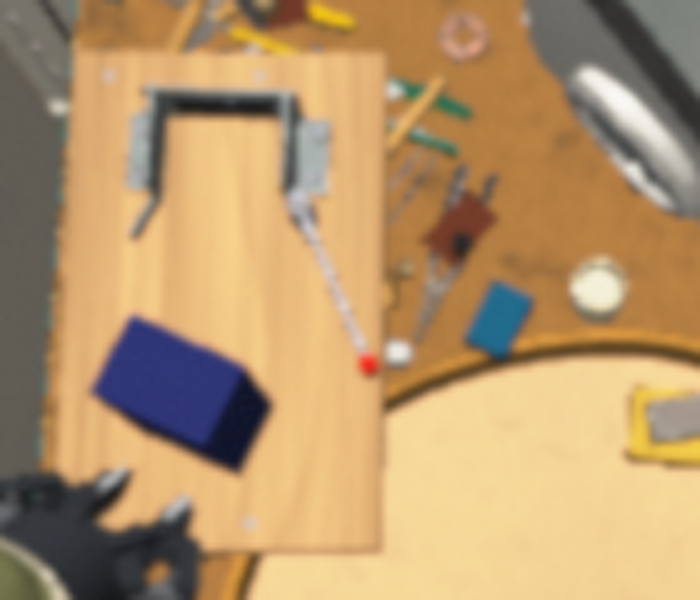

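```bash
python3 - <<'E'
from h import *
setup(); np.set_printoptions(precision=4,suppress=True)
for a,b in [((122,472),(603,238)),((182,502),(600,180))]:
    print(tri(tz(a),sz(b)), onz('top',tz(a),.085),onz('side',sz(b),.085))
import cv2
a=C['side'][3][240:280,315:375]; cv2.imwrite("pics/f3.png",cv2.resize(a,None,fx=12,fy=12,interpolation=cv2.INTER_CUBIC))
E
```

```text
(array([0.4108, 0.3573, 0.1193]), np.float64(0.002587567392496986)) [0.4141 0.3657 0.085 ] [0.397  0.3359 0.085 ]
(array([0.3947, 0.3219, 0.117 ]), np.float64(0.0028543082892830357)) [0.3971 0.3287 0.085 ] [0.3813 0.2999 0.085 ]
```

View pics/f3.png

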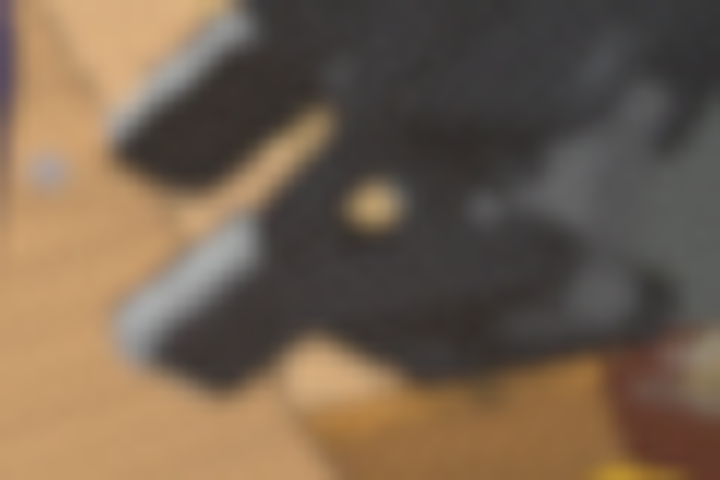

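```bash
python3 - <<'E'
from h import *
setup(); np.set_printoptions(precision=4,suppress=True)
from rig import observe
s=observe();R=np.array(s["tool_rot"]);p=np.array(s["position"])
for x in(.016,.030,-.016,-.030):
  for y in (.011,-.011):
    for z in (.011,-.012):
      X=p+R@np.array([x,y,z]); a=proj('top',X);b=proj('side',X)
      print(x,y,z,X,"topz",(a-[145,110]+.5)*5-.5,"f3",(b-[315,240]+.5)*12-.5)
E
```

```text
0.016 0.011 0.011 [0.4311 0.3426 0.0843] topz [162.7405 445.3801] f3 [-37.9355 431.4219]
0.016 0.011 -0.012 [0.4206 0.3472 0.1043] topz [147.1969 457.6533] f3 [ 44.7913 366.1914]
0.016 -0.011 0.011 [0.4136 0.3503 0.0734] topz [151.4132 476.0803] f3 [ 70.2982 478.203 ]
0.016 -0.011 -0.012 [0.4032 0.355  0.0933] topz [135.7509 488.8833] f3 [154.4745 414.4764]
0.03 0.011 0.011 [0.4367 0.3554 0.0843] topz [142.0854 435.3744] f3 [-37.207  503.4562]
0.03 0.011 -0.012 [0.4263 0.36   0.1043] topz [126.1367 447.4367] f3 [ 46.7229 438.7654]
0.03 -0.011 0.011 [0.4193 0.3631 0.0734] topz [130.9072 466.1207] f3 [ 72.5305 550.2679]
0.03 -0.011 -0.012 [0.4089 0.3678 0.0933] topz [114.8455 478.7149] f3 [157.9503 487.0982]
-0.016 0.011 0.011 [0.418  0.3133 0.0843] topz [210.0645 468.3048] f3 [-39.5271 274.0492]
-0.016 0.011 -0.012 [0.4076 0.318  0.1043] topz [195.4515 481.0622] f3 [ 40.5753 207.783 ]
-0.016 -0.011 0.011 [0.4006 0.3211 0.0734] topz [198.3951 498.8987] f3 [ 65.4196 320.7034]
-0.016 -0.011 -0.012 [0.3902 0.3257 0.0933] topz [183.6497 512.1814] f3 [146.8846 255.9005]
-0.03 0.011 0.011 [0.4124 0.3005 0.0843] topz [230.818  478.3583] f3 [-40.193  208.2012]
-0.03 0.011 -0.012 [0.4019 0.3052 0.1043] topz [216.6141 491.3285] f3 [ 38.8128 141.56  ]
-0.03 -0.011 0.011 [0.3949 0.3083 0.0734] topz [218.9982 508.9054] f3 [ 63.3775 254.7778]
-0.03 -0.011 -0.012 [0.3845 0.3129 0.0933] topz [204.656  522.3989] f3 [143.7105 189.582 ]
```

```bash
python3 - <<'E'
import cv2
a=cv2.imread("pics/top3.png")[198:222,155:195]; cv2.imwrite("pics/f3t.png",cv2.resize(a,None,fx=18,fy=18,interpolation=cv2.INTER_CUBIC))
E
```

```text
(no output)
```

View pics/f3t.png

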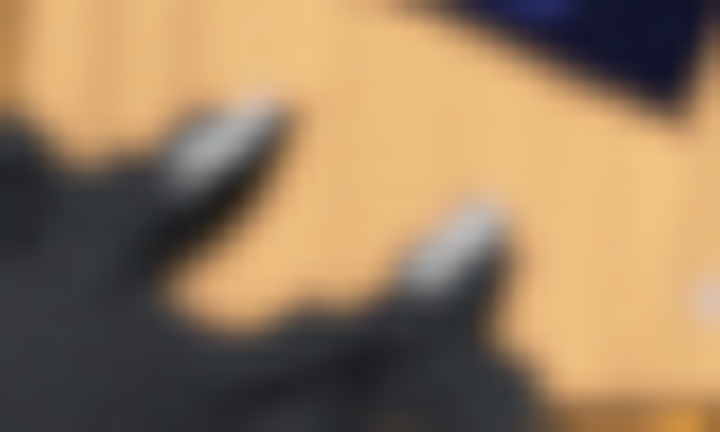

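```bash
python3 - <<'E'
from h import *
setup(); np.set_printoptions(precision=4,suppress=True)
from rig import viewer
d=viewer.get_image("wrist"); C['wrist']=(np.array(d["camera_matrix"]),np.array(d["R"]),np.array(d["t"]),d["pixels"])
for p in [(328,141),(168,200),(370,90),(50,215)]: print("wrist",p,onz('wrist',p,.07))
for p in [(91,523),(249,523)]: print("top",onz('top',tz(p),.07))
for p in [(661,320),(577,184)]: print("side",onz('side',sz(p),.07))
R=C['wrist'][1];print("cam",-R.T@C['wrist'][2], R)
E
```

```text
wrist (328, 141) [0.383  0.3831 0.07  ]
wrist (168, 200) [0.3865 0.2893 0.07  ]
wrist (370, 90) [0.3642 0.4064 0.07  ]
wrist (50, 215) [0.369  0.2178 0.07  ]
top [0.3843 0.3854 0.07  ]
top [0.3873 0.2902 0.07  ]
side [0.3845 0.3835 0.07  ]
side [0.3881 0.2883 0.07  ]
cam [0.2798 0.391  0.2003] [[ 0.406   0.9139 -0.0005]
 [ 0.6423 -0.285   0.7115]
 [ 0.6501 -0.2892 -0.7026]]
```

```bash
python3 - <<'E'
from h import *
np.set_printoptions(precision=1,suppress=True)
from rig import viewer,observe
import cv2
d=viewer.get_image("wrist"); C['wrist']=(np.array(d["camera_matrix"]),np.array(d["R"]),np.array(d["t"]),d["pixels"])
s=observe();R=np.array(s["tool_rot"]);p=np.array(s["position"])
im=cv2.resize(d["pixels"][210:370,150:370],None,fx=3,fy=3,interpolation=cv2.INTER_CUBIC)
for z in (.011,-.01,-.03,-.05):
  for x in (.016,.03):
    for y in(-.011,.011):
      a=proj('wrist',p+R@np.array([x,y,z]));b=proj('wrist',p+R@np.array([-x,y,z])); print(z,x,y,a,b)
      for q in(a,b): cv2.circle(im,tuple(int(v) for v in (q-[150,210])*3),3,(0,0,255) if y<0 else (0,255,0),-1)
cv2.imwrite("pics/w3z.png",im)
E
```

```text
0.011 0.016 -0.011 [286.2 204.5] [229.  204.5]
0.011 0.016 0.011 [285.3 240.9] [229.8 240.8]
0.011 0.03 -0.011 [311.3 204.6] [204.  204.5]
0.011 0.03 0.011 [309.5 240.9] [205.5 240.8]
-0.01 0.016 -0.011 [289.9 217.4] [225.8 217.4]
-0.01 0.016 0.011 [288.7 257.5] [226.8 257.5]
-0.01 0.03 -0.011 [318.  217.4] [197.8 217.3]
-0.01 0.03 0.011 [315.8 257.6] [199.7 257.5]
-0.03 0.016 -0.011 [294.4 232.9] [222.  232.9]
-0.03 0.016 0.011 [292.9 277.5] [223.2 277.4]
-0.03 0.03 -0.011 [326.1 232.9] [190.3 232.8]
-0.03 0.03 0.011 [323.4 277.5] [192.8 277.4]
-0.05 0.016 -0.011 [300.3 253.1] [217. 253.]
-0.05 0.016 0.011 [298.3 303.1] [218.7 303. ]
-0.05 0.03 -0.011 [336.7 253.1] [180.6 253. ]
-0.05 0.03 0.011 [333.1 303.1] [183.8 303. ]
```

View pics/w3z.png

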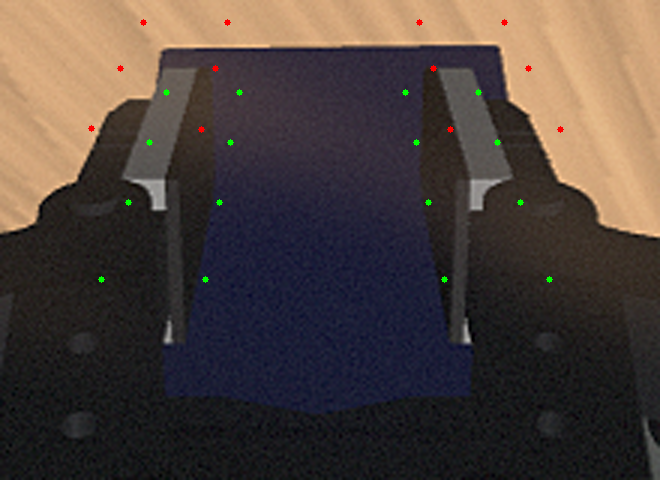

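```bash
python3 - <<'E'
from h import *
np.set_printoptions(precision=4,suppress=True)
from rig import viewer,observe
d=viewer.get_image("wrist"); C['wrist']=(np.array(d["camera_matrix"]),np.array(d["R"]),np.array(d["t"]),d["pixels"])
s=observe();R=np.array(s["tool_rot"]);p=np.array(s["position"])
print("cam in tool",R.T@(-C['wrist'][1].T@C['wrist'][2]-p))
for q in [(0,.038,-.104),(0,.0425,-.104),(0,.038,-.062),(0,.0425,-.062),(0,-.038,-.104),(.0425,.038,-.104)]: print(q,proj('wrist',p+R@np.array(q)))
E
```

```text
cam in tool [-0.0013 -0.0685 -0.1681]
(0, 0.038, -0.104) [259.8771 508.94  ]
(0, 0.0425, -0.104) [259.8049 520.6652]
(0, 0.038, -0.062) [258.4751 381.7889]
(0, 0.0425, -0.062) [258.4379 391.0841]
(0, -0.038, -0.104) [261.4729 249.7559]
(0.0425, 0.038, -0.104) [417.9696 509.0457]
```

```bash
python3 - <<'E'
from h import *
np.set_printoptions(precision=4,suppress=True)
from rig import viewer,observe
d=viewer.get_image("wrist"); C['wrist']=(np.array(d["camera_matrix"]),np.array(d["R"]),np.array(d["t"]),d["pixels"])
s=observe();R=np.array(s["tool_rot"]);p=np.array(s["position"])
for px in [(255,347),(207,342),(307,342),(204,233),(216,233),(205,270),(192,270)]:
    o,dd=ray('wrist',px); o=R.T@(o-p); dd=R.T@dd
    print(px,[ (o+dd*(y-o[1])/dd[1]).round(4).tolist() for y in (-.038,-.011,0,.011,.038)])
E
python3 - <<'E'
import cv2
a=cv2.imread("pics/side3.png")[150:290,310:470]; cv2.imwrite("pics/g3.png",cv2.resize(a,None,fx=4.5,fy=4.2,interpolation=cv2.INTER_CUBIC))
E
```

```text
(255, 347) [[-0.0013, -0.038, -0.1323], [-0.0013, -0.011, -0.1006], [-0.0013, 0.0, -0.0877], [-0.0013, 0.011, -0.0748], [-0.0014, 0.038, -0.043]]
(207, 342) [[-0.0075, -0.038, -0.1314], [-0.0131, -0.011, -0.0989], [-0.0153, 0.0, -0.0857], [-0.0176, 0.011, -0.0724], [-0.0231, 0.038, -0.0399]]
(307, 342) [[0.0054, -0.038, -0.1314], [0.0114, -0.011, -0.0989], [0.0138, 0.0, -0.0856], [0.0162, 0.011, -0.0724], [0.0222, 0.038, -0.0398]]
(204, 233) [[-0.0133, -0.038, -0.095], [-0.0239, -0.011, -0.0302], [-0.0282, 0.0, -0.0038], [-0.0326, 0.011, 0.0226], [-0.0432, 0.038, 0.0874]]
(216, 233) [[-0.0105, -0.038, -0.095], [-0.0186, -0.011, -0.0302], [-0.0219, 0.0, -0.0038], [-0.0252, 0.011, 0.0226], [-0.0334, 0.038, 0.0874]]
(205, 270) [[-0.0105, -0.038, -0.1125], [-0.0187, -0.011, -0.0633], [-0.022, 0.0, -0.0432], [-0.0253, 0.011, -0.0231], [-0.0335, 0.038, 0.0261]]
(192, 270) [[-0.0129, -0.038, -0.1126], [-0.0232, -0.011, -0.0633], [-0.0274, 0.0, -0.0432], [-0.0316, 0.011, -0.0231], [-0.0419, 0.038, 0.0261]]
```

View pics/g3.png

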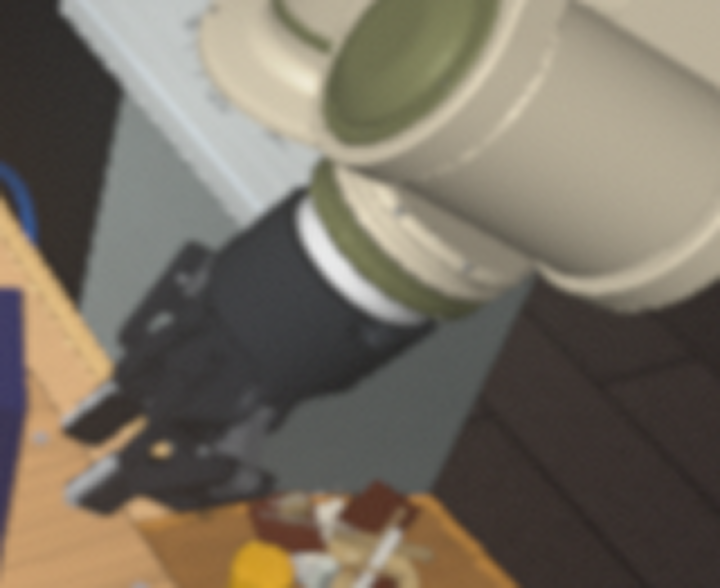

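Request:
jog_arm(dr=[[0,0,0],[0,0,0],[0,0,0],[0,0,0],[0,0,0],[0,0,0],[0,0,0],[0,0,0],[0,0,0],[0,0,0]], slide=[[0,-0.0042,0.0074],[0,-0.0042,0.0074],[0,-0.0042,0.0074],[0,-0.0042,0.0074],[0,0.0035,0.002],[0,0.0035,0.002],[0,0.0035,0.002],[0,0.0035,0.002],[0,0,0],[0,0,0]], gripper=[-0.25,-0.25,-0.25,-0.25,-0.25,-0.25,-0.25,-0.25,-0.25,-0.25])

```text
time_s: 5.25
position: [0.4259, 0.3273, 0.0545]
tool_rot: [[0.407, 0.793, 0.454], [0.913, -0.353, -0.202], [0.0, 0.497, -0.868]]
ft_force: [-0.0, -0.1, -0.0]
grip_width: 0.0319
```

```bash
python3 st.py 4 wrist side top; python3 - <<'E'
import cv2
a=cv2.imread("pics/side4.png")[240:290,280:360]; cv2.imwrite("pics/g4.png",cv2.resize(a,None,fx=9,fy=9,interpolation=cv2.INTER_CUBIC))
E
```

```text
t 5.25 pos [0.4259 0.3273 0.0545] w 0.031894672558862774 F [-0.0087 -0.0849 -0.036 ] q [ 38.3552  29.011   99.376  -39.3455  43.9735  -0.5583] 0.011
psi -24.013770293312163 lean 29.79994353201597 zaxis [ 0.454  -0.2021 -0.8678] xz 0.00023764249769509942
[[0.40648, 0.91366, -0.0002], [0.64195, -0.28544, 0.71163], [0.65014, -0.28939, -0.70255]] [-0.47087, -0.19799, 0.03645]
```

View pics/g4.png

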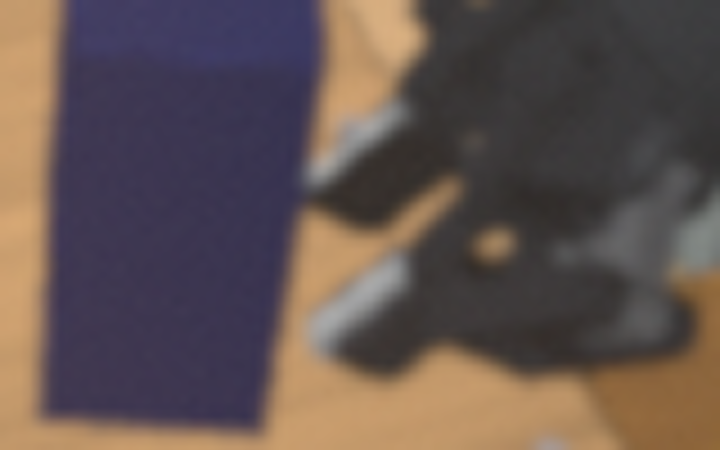

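View pics/topz4.png

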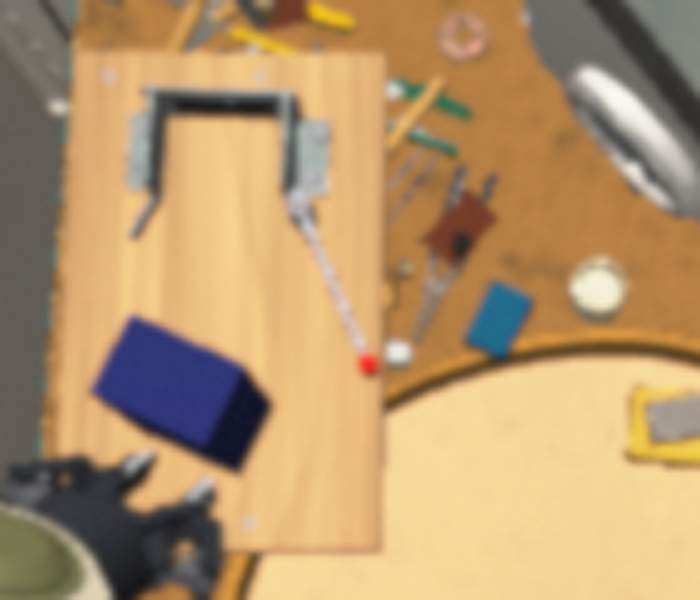

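View pics/wrist4.png

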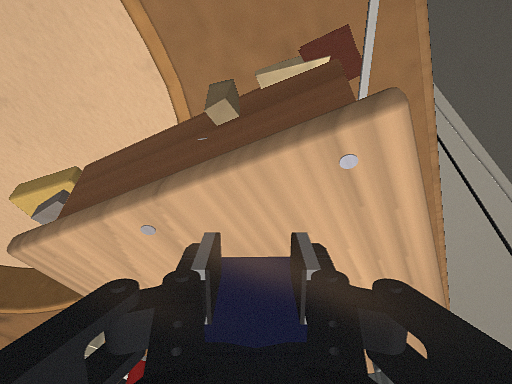

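```bash
python3 - <<'E'
from h import *
setup(); np.set_printoptions(precision=4,suppress=True)
from rig import observe
s=observe();R=np.array(s["tool_rot"]);p=np.array(s["position"])
g=lambda q:((q[0]+.5)/9-.5+280,(q[1]+.5)/9-.5+240)
for a,b in [((150,456),(315,335)),((211,485),(310,190))]:
    X,e=tri(tz(a),g(b)); print(X,e,R.T@(X-p))
for z in(-.02,-.031):
  for q in [(.018,.011,z),(.026,.011,z),(.026,-.011,z),(-.018,.011,z),(-.026,.011,z),(-.026,-.011,z)]:
    X=p+R@np.array(q);a=proj('top',X);b=proj('side',X); print(q,X,(a-[145,110]+.5)*5-.5,(b-[280,240]+.5)*9-.5)
E
```

```text
[0.4255 0.3487 0.0853] 0.0029763241232319683 [ 0.0194  0.0076 -0.0312]
[0.4093 0.3115 0.0835] 0.002943448018717205 [-0.0212  0.0071 -0.0294]
(0.018, 0.011, -0.02) [0.4327 0.344  0.0772] [162.6925 444.3958] [279.4592 349.0474]
(0.026, 0.011, -0.02) [0.4359 0.3514 0.0772] [150.9634 438.7135] [279.7109 379.79  ]
(0.026, -0.011, -0.02) [0.4185 0.3591 0.0663] [139.7919 469.2444] [361.1996 414.5163]
(-0.018, 0.011, -0.02) [0.418  0.3112 0.0772] [215.5924 470.0239] [278.3739 216.5056]
(-0.026, 0.011, -0.02) [0.4148 0.3038 0.0772] [227.3745 475.7319] [278.1427 188.2774]
(-0.026, -0.011, -0.02) [0.3973 0.3116 0.0663] [215.6539 506.0922] [355.6696 222.8663]
(0.018, 0.011, -0.031) [0.4277 0.3463 0.0868] [155.385  450.1577] [308.6192 326.2458]
(0.026, 0.011, -0.031) [0.4309 0.3536 0.0868] [143.5477 444.4191] [309.1076 357.1002]
(0.026, -0.011, -0.031) [0.4135 0.3613 0.0759] [132.3217 475.1986] [391.1178 392.3524]
(-0.018, 0.011, -0.031) [0.413  0.3134 0.0868] [208.7742 476.0402] [306.5145 193.2756]
(-0.026, 0.011, -0.031) [0.4098 0.3061 0.0868] [220.6655 481.805 ] [306.0664 164.9673]
(-0.026, -0.011, -0.031) [0.3923 0.3138 0.0759] [208.8803 512.4104] [384.0654 200.0601]
```

Request:
jog_arm(dr=[[0,0,0],[0,0,0],[0,0,0],[0,0.0215,-0.0376],[0,0.0215,-0.0376],[0,0.0215,-0.0376],[0,0.0215,-0.0376],[0,0.0215,-0.0376],[0,0,0],[0,0,0]], slide=[[0,0.0016,0.0032],[0,0.0026,0.0015],[0,0.0026,0.0015],[-0.0008,0.0023,0.0013],[-0.0008,0.0023,0.0013],[-0.0008,0.0023,0.0013],[-0.0008,0.0023,0.0013],[-0.0008,0.0023,0.0013],[0,0,0],[0,0,0]], gripper=[-0.25,-0.25,-0.25,-0.25,-0.25,-0.25,-0.25,-0.25,-0.25,-0.25])

```text
time_s: 6.5
position: [0.4451, 0.3153, 0.0523]
tool_rot: [[0.202, 0.85, 0.486], [0.979, -0.175, -0.101], [-0.001, 0.497, -0.868]]
ft_force: [-0.8, -1.4, -1.1]
grip_width: 0.0321
```

```bash
python3 st.py 5 wrist side top
```

```text
t 6.5 pos [0.4451 0.3153 0.0523] w 0.032093515901266884 F [-0.7715 -1.3604 -1.0525] q [ 33.5016  27.4916 103.382  -39.5148  33.6537 -14.4001] 0.011
psi -11.680618185249312 lean 29.77404920805343 zaxis [ 0.4862 -0.101  -0.868 ] xz -0.0005831950060075148
[[0.20196, 0.97939, -0.00098], [0.6886, -0.14128, 0.71124], [0.69645, -0.14432, -0.70294]] [-0.39737, -0.27814, -0.04717]
```

View pics/sidez5.png

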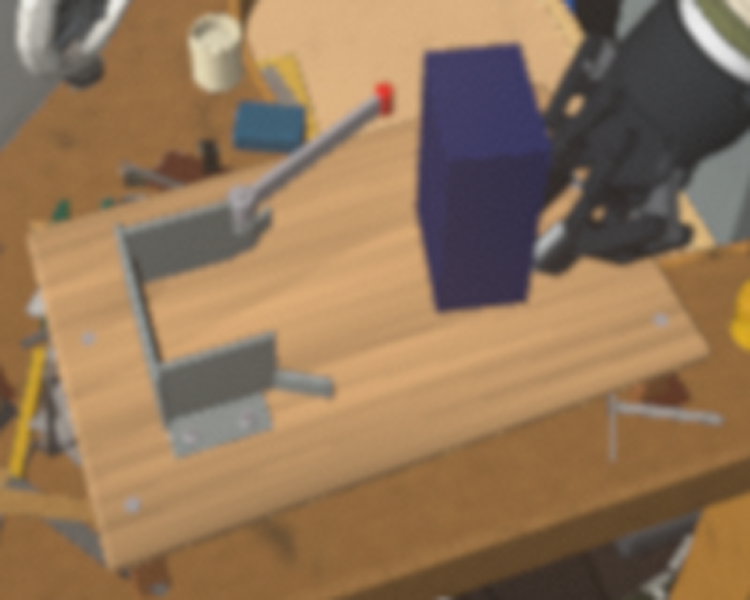

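View pics/topz5.png

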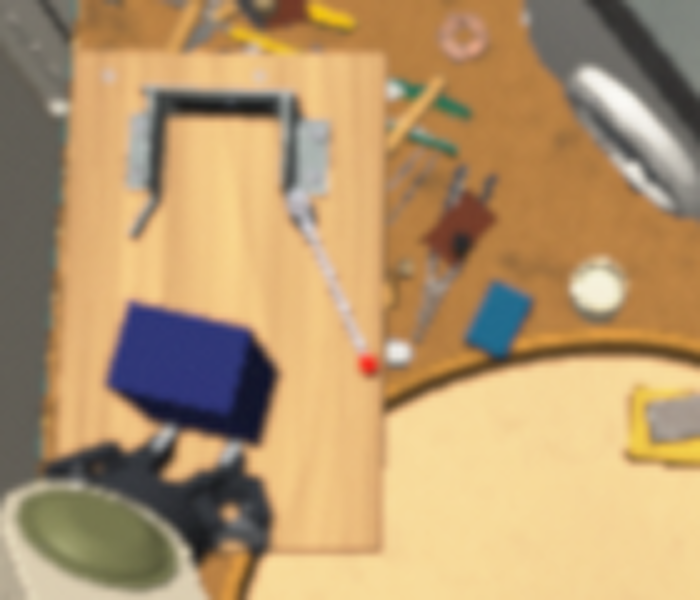

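View pics/wrist5.png

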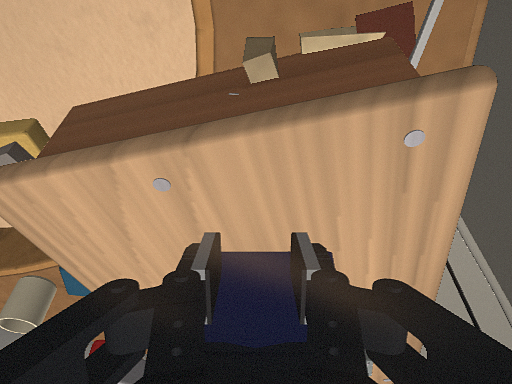

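```bash
cat > cart.py <<'E'
from h import *
np.set_printoptions(precision=4,suppress=True)
def cart(top,side):
    # corners order: FL, FR, BR, BL (front=+x)
    for n,g,P in(("top",tz,top),("side",sz,side)):
        c=np.array([onz(n,g(p),.2)[:2] for p in P]); FL,FR,BR,BL=c
        m=c.mean(0); dx=(FL+FR-BL-BR); dy=(FL+BL-FR-BR)
        print(n,"c",m,"yaw x",np.degrees(np.arctan2(dx[1],dx[0])).round(1),"yaw y",np.degrees(np.arctan2(-dy[0],dy[1])).round(1),"size",np.linalg.norm(dx)/2,np.linalg.norm(dy)/2)
        print("   axis y there",.316+.014*(m[0]-.615))
E
python3 - <<'E'
from cart import *
setup()
cart([(132,303),(250,330),(225,412),(108,383)],[(440,158),(425,52),(518,44),(548,150)])
E
```

```text
top c [0.4634 0.314 ] yaw x -12.8 yaw y -11.7 size 0.046355197184737906 0.06585046444564006
   axis y there 0.3138771938515694
side c [0.4662 0.3139] yaw x -12.6 yaw y -13.2 size 0.048861783445031136 0.06756902386668738
   axis y there 0.3139165703294257
```

Request:
jog_arm(dr=[[0,0.0215,-0.0376],[0,0.0215,-0.0376],[0,0.0215,-0.0376],[0,0.0215,-0.0376],[0,0.0215,-0.0376],[0,0,0],[0,0,0],[0,0,0],[0,0,0],[0,0,0]], slide=[[-0.0005,0.0023,0.0013],[-0.0005,0.0023,0.0013],[-0.0005,0.0023,0.0013],[-0.0005,0.0023,0.0013],[-0.0005,0.0023,0.0013],[0,0.0026,0.0015],[0,0.0026,0.0015],[0,0.0026,0.0015],[0,0.0026,0.0015],[0,0,0]], gripper=[-0.25,-0.25,-0.25,-0.25,-0.25,-0.25,-0.25,-0.25,-0.25,-0.25])

```text
time_s: 7.75
position: [0.4705, 0.312, 0.0525]
tool_rot: [[-0.014, 0.868, 0.497], [1.0, 0.012, 0.007], [0.0, 0.497, -0.868]]
ft_force: [-1.1, 0.6, -0.4]
grip_width: 0.0317
```

```bash
python3 st.py 6 wrist side top
```

```text
t 7.75 pos [0.4705 0.312  0.0525] w 0.031724746524735774 F [-1.0853  0.5891 -0.3592] q [ 28.223   26.882  104.7395 -32.7873  25.0085 -35.4979] 0.011
psi 0.8089311162439108 lean 29.817365531709257 zaxis [ 0.4972  0.007  -0.8676] xz 9.353578456853176e-06
[[-0.01465, 0.99989, -0.00029], [0.70236, 0.0105, 0.71174], [0.71167, 0.01022, -0.70244]] [-0.30385, -0.3499, -0.12044]
```

View pics/sidez6.png

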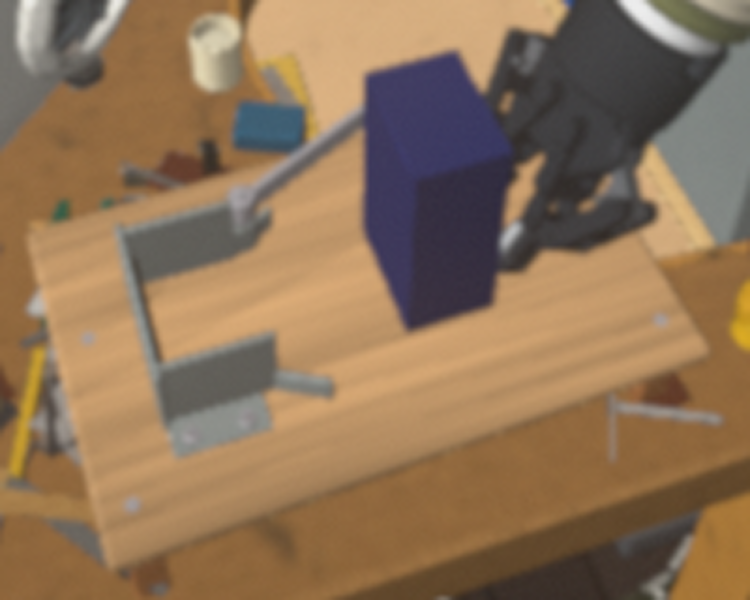

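View pics/topz6.png

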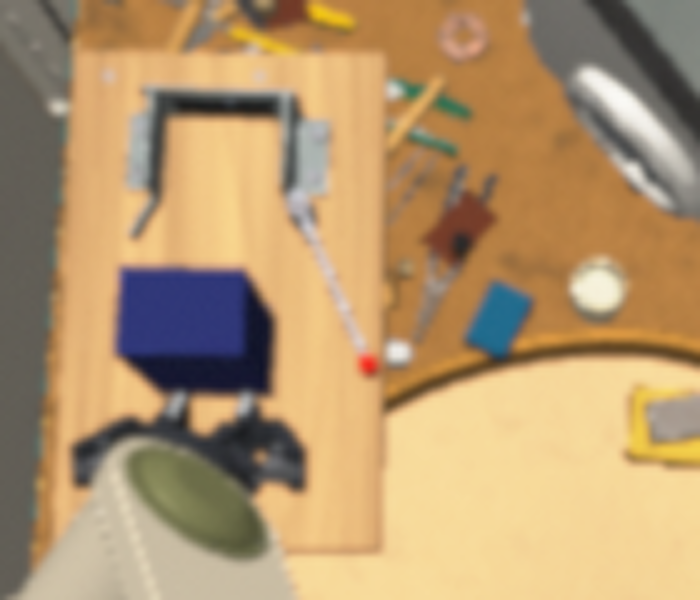

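```bash
python3 - <<'E'
from cart import *
setup()
cart([(121,268),(245,272),(245,357),(118,354)],[(415,180),(365,75),(457,53),(511,156)])
E
```

```text
top c [0.488  0.3137] yaw x 2.8 yaw y 0.3 size 0.047751293241925535 0.06821292649690688
   axis y there 0.31422197463901663
side c [0.4906 0.3157] yaw x -1.1 yaw y 0.2 size 0.047557360340419 0.06825937913929482
   axis y there 0.31425819721449944
```

Request:
jog_arm(dr=[[0,0,0],[0,0,0],[0,0,0],[0,0,0],[0,0,0],[0,0,0],[0,0,0],[0,0,0],[0,0,0],[0,0,0]], slide=[[0,0.0035,0.002],[0,0.0043,0.0025],[0,0.0043,0.0025],[0,0.0043,0.0025],[0,0.0043,0.0025],[0,0.0043,0.0025],[0,0.0043,0.0025],[0,0.0043,0.0025],[0,0.0035,0.002],[0,0,0]], gripper=[-0.25,-0.25,-0.25,-0.25,-0.25,-0.25,-0.25,-0.25,-0.25,-0.25])

```text
time_s: 9.0
position: [0.5136, 0.3124, 0.0524]
tool_rot: [[-0.014, 0.867, 0.497], [1.0, 0.012, 0.007], [0.0, 0.497, -0.868]]
ft_force: [0.3, 0.1, 0.0]
grip_width: 0.0317
```

```bash
python3 st.py 7 side top
```

```text
t 9.0 pos [0.5136 0.3124 0.0524] w 0.031729839417867244 F [0.275  0.1264 0.0418] q [ 25.8012  29.1372  99.6971 -28.1276  26.4702 -42.4069] 0.011
psi 0.8069115898305635 lean 29.82647541391975 zaxis [ 0.4973  0.007  -0.8675] xz 2.49815927943164e-05
```

View pics/sidez7.png

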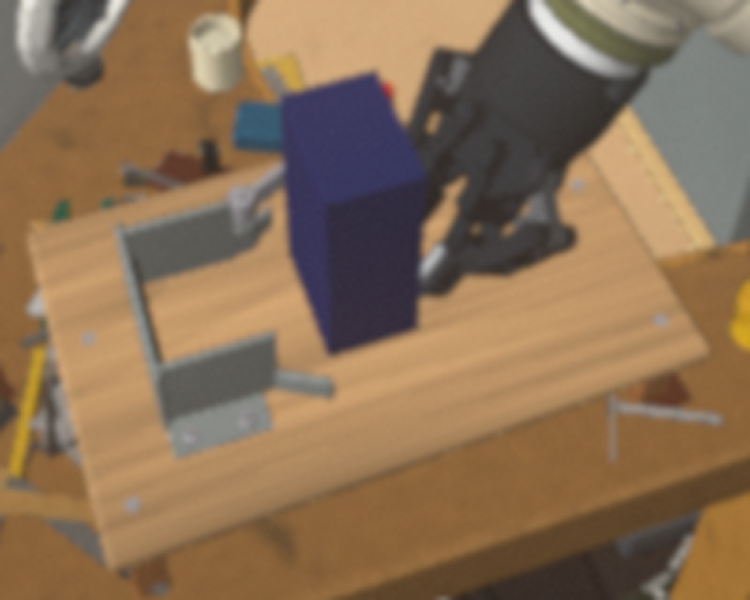

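View pics/topz7.png

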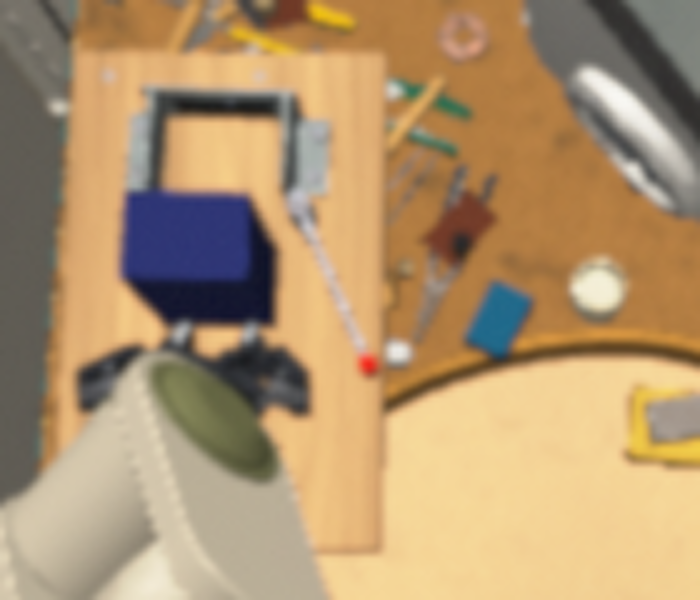

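```bash
python3 - <<'E'
from cart import *
setup()
cart([(125,193),(250,196),(250,279),(122,277)],[(328,205),(283,98),(376,73),(427,178)])
from rig import observe
s=observe();R=np.array(s["tool_rot"]);p=np.array(s["position"])
for a,b in [((80,400),(575,240)),((80,370),(560,225)),((80,380),(575,230))]:
    X,e=tri(tz(a),sz(b)); print(X,e,R.T@(X-p))
E
python3 - <<'E'
import cv2
a=cv2.imread("pics/side7.png")[210:290,260:340]; cv2.imwrite("pics/g7.png",cv2.resize(a,None,fx=7,fy=7,interpolation=cv2.INTER_CUBIC))
a=cv2.imread("pics/top7.png")[145:205,155:225]; cv2.imwrite("pics/g7t.png",cv2.resize(a,None,fx=10,fy=10,interpolation=cv2.INTER_CUBIC))
E
```

```text
top c [0.5311 0.3141] yaw x 2.7 yaw y 0.8 size 0.04736059206434532 0.06925961365658255
   axis y there 0.3148248543781775
side c [0.5326 0.3161] yaw x 0.7 yaw y 0.9 size 0.047596443093325225 0.0677291151207223
   axis y there 0.31484633367539094
[0.4434 0.3765 0.159 ] 0.003093579682156368 [ 0.0651 -0.0066 -0.1268]
[0.4554 0.3752 0.1754] 0.008415139078413585 [ 0.0636  0.0119 -0.1351]
[0.4493 0.3766 0.1713] 0.011146606534810794 [ 0.0651  0.0047 -0.1345]
```

View pics/g7.png

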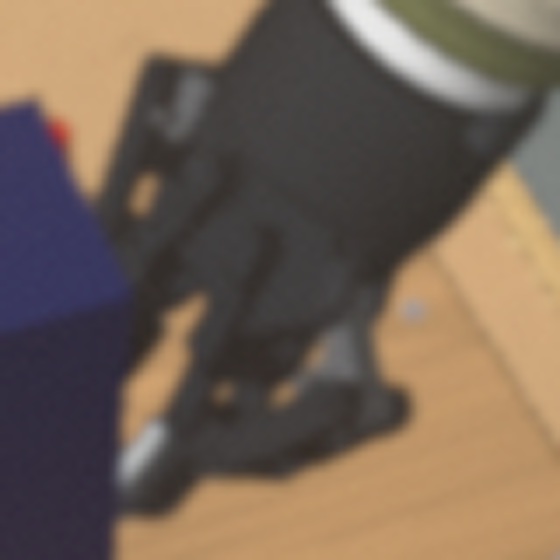

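View pics/g7t.png

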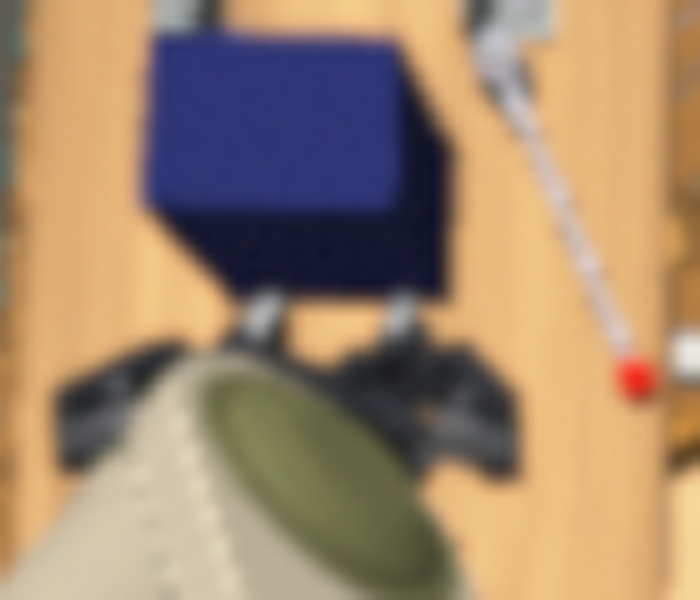

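Request:
jog_arm(dr=[[0,0,0],[0,0,0],[0,0,0],[0,0,0],[0,0,0],[0,0,0],[0,0,0],[0,0,0],[0,0,0],[0,0,0]], slide=[[0,0.0035,0.002],[0,0.0043,0.0025],[0,0.0043,0.0025],[0,0.0043,0.0025],[0,0.0043,0.0025],[0,0.0043,0.0025],[0,0.0043,0.0025],[0,0.0043,0.0025],[0,0.0035,0.002],[0,0,0]], gripper=[-0.25,-0.25,-0.25,-0.25,-0.25,-0.25,-0.25,-0.25,-0.25,-0.25])

```text
time_s: 10.2
position: [0.5566, 0.313, 0.0521]
tool_rot: [[-0.014, 0.867, 0.498], [1.0, 0.012, 0.007], [0.0, 0.498, -0.867]]
ft_force: [0.3, -0.5, -0.0]
grip_width: 0.0323
```

```bash
python3 st.py 8 side top
```

```text
t 10.2 pos [0.5566 0.313  0.0521] w 0.0322681671603636 F [ 0.3329 -0.5208 -0.0415] q [ 23.7484  31.5749  94.2746 -24.0388  28.4218 -48.42  ] 0.011
psi 0.8086525456670195 lean 29.84213316738963 zaxis [ 0.4976  0.0071 -0.8674] xz 8.375550897927476e-05
```

View pics/sidez8.png

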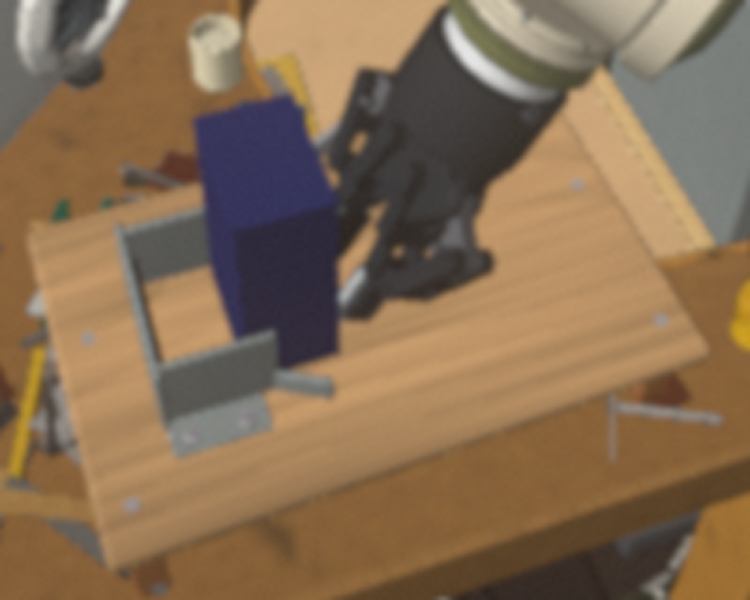

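View pics/topz8.png

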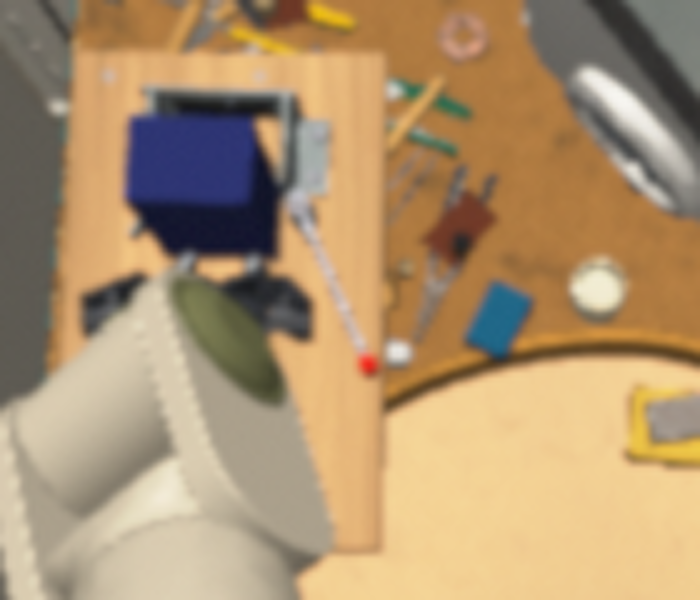

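Request:
jog_arm(dr=[[0,0,0],[0,0,0],[0,0,0],[0,0,0],[0,0,0],[0,0,0],[0,0,0],[0,0,0],[0,0,0],[0,0,0]], slide=[[0,0.0035,0.002],[0,0.0035,0.002],[0,0.0035,0.002],[0,0.0035,0.002],[0,0.0035,0.002],[0,0.0035,0.002],[0,0.0035,0.002],[0,0.0026,0.0015],[0,0.0017,0.001],[0,0,0]], gripper=[-0.25,-0.25,-0.25,-0.25,-0.25,-0.25,-0.25,-0.25,-0.25,-0.25])

```text
time_s: 11.3
position: [0.5894, 0.3135, 0.0521]
tool_rot: [[-0.014, 0.868, 0.497], [1.0, 0.012, 0.007], [-0.0, 0.497, -0.868]]
ft_force: [-0.6, -0.4, 0.1]
grip_width: 0.0322
```

```bash
python3 st.py 9 side top
```

```text
t 11.3 pos [0.5894 0.3135 0.0521] w 0.03220609491206531 F [-0.5892 -0.373   0.1279] q [ 22.3781  33.532   89.8668 -21.2636  30.2727 -52.5012] 0.011
psi 0.8156578872125948 lean 29.817445242982675 zaxis [ 0.4972  0.007  -0.8676] xz -9.878274255095321e-05
```

View pics/sidez9.png

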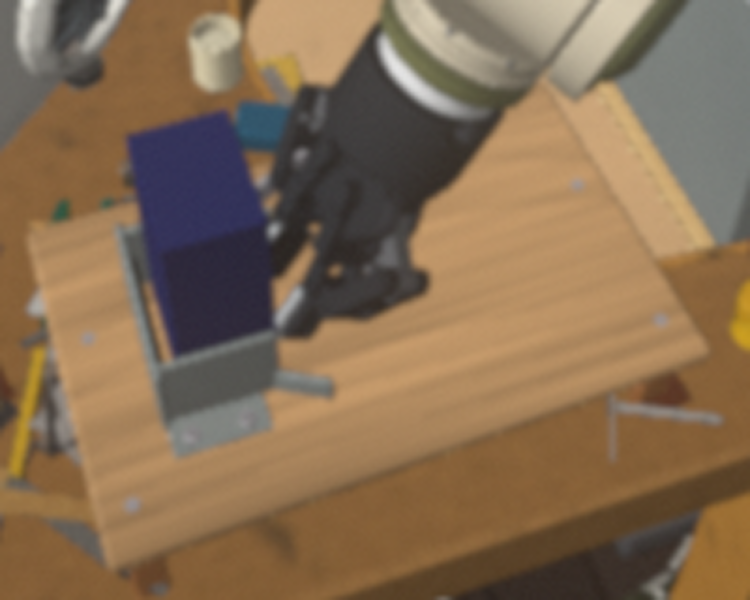

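View pics/topz9.png

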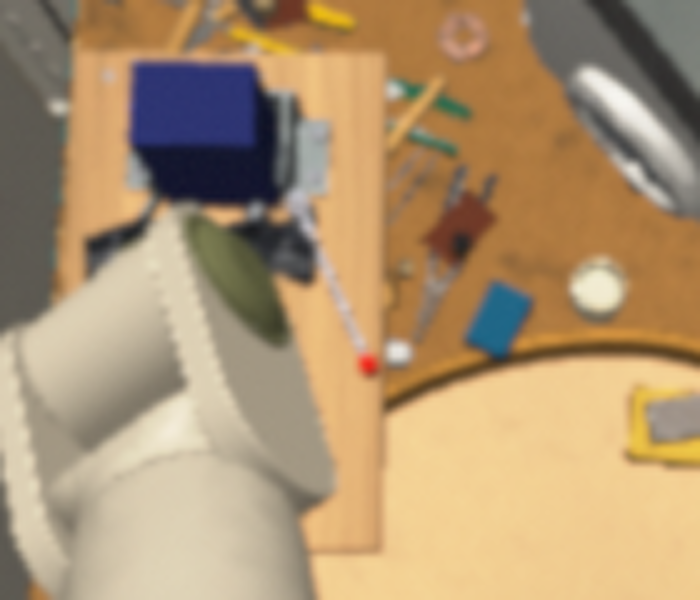

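Request:
jog_arm(dr=[[0,0,0],[0,0,0],[0,0,0],[0,0,0],[0,0,0],[0,0,0],[0,0,0],[0,0,0],[0,0,0],[0,0,0]], slide=[[0,0.0009,0.0005],[0,0.0009,0.0005],[0,0.0009,0.0005],[0,0.0009,0.0005],[0,0.0009,0.0005],[0,0.0009,0.0005],[0,0,0],[0,0,0],[0,0,0],[0,0,0]], gripper=[-0.25,-0.25,-0.25,-0.25,-0.25,-0.25,-0.25,-0.25,-0.25,-0.25])

```text
time_s: 12.4
position: [0.5952, 0.3136, 0.0521]
tool_rot: [[-0.014, 0.868, 0.497], [1.0, 0.013, 0.007], [-0.0, 0.497, -0.868]]
ft_force: [-1.3, 0.2, -0.4]
grip_width: 0.0321
```

```bash
python3 st.py 10 side top
```

```text
t 12.4 pos [0.5952 0.3136 0.0521] w 0.03207681281691217 F [-1.3498  0.1822 -0.3948] q [ 22.1475  33.8887  89.0398 -20.7805  30.654  -53.2091] 0.011
psi 0.8204722268387705 lean 29.803320592582136 zaxis [ 0.497   0.007  -0.8677] xz -0.00015642482807026492
```

View pics/sidez10.png

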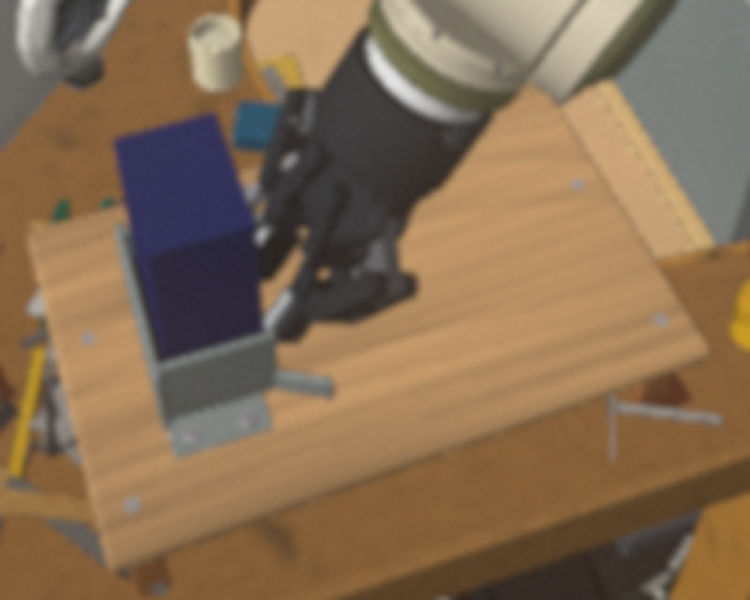

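View pics/topz10.png

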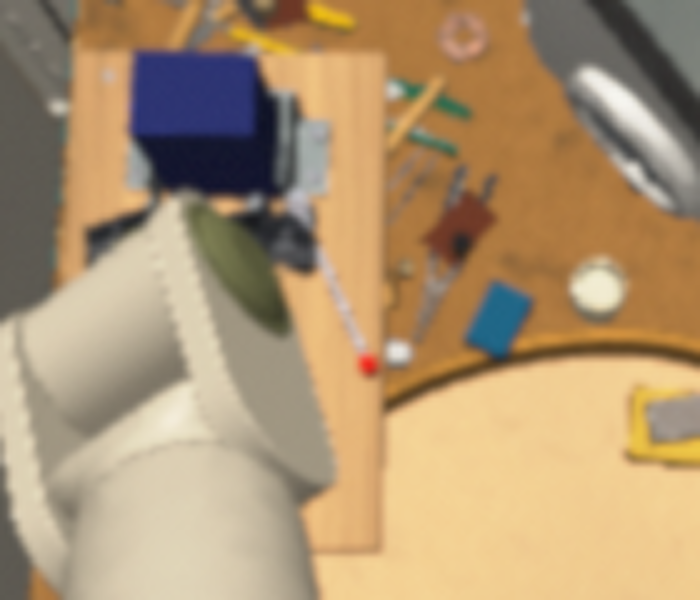

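Request:
jog_arm(dr=[[0,0,0],[0,0,0],[0,0,0],[0,0,0],[0,0,0],[0,0,0],[0,0,0],[0,0,0],[0,0,0],[0,0,0]], slide=[[0,0.0007,0.0004],[0,0.0007,0.0004],[0,0,0],[0,0,0],[0,0,0],[0,0,0],[0,0,0],[0,0,0],[0,0,0],[0,0,0]], gripper=[-0.25,-0.25,-0.25,-0.25,-0.25,-0.25,-0.25,-0.25,-0.25,-0.25])

```text
time_s: 13.5
position: [0.5967, 0.3136, 0.0521]
tool_rot: [[-0.014, 0.868, 0.497], [1.0, 0.013, 0.007], [-0.0, 0.497, -0.868]]
ft_force: [-3.6, 0.7, 0.5]
grip_width: 0.0321
```

Request:
jog_arm(dr=[[0,0,0],[0,0,0],[0,0,0],[0,0,0],[0,0,0],[0,0,0],[0,0,0],[0,0,0],[0,0,0],[0,0,0]], slide=[[0,0.0007,0.0004],[0,0.0007,0.0004],[0,0,0],[0,0,0],[0,0,0],[0,0,0],[0,0,0],[0,0,0],[0,0,0],[0,0,0]], gripper=[-0.25,-0.25,-0.25,-0.25,-0.25,-0.25,-0.25,-0.25,-0.25,-0.25])

```text
time_s: 14.5
position: [0.5981, 0.3137, 0.0521]
tool_rot: [[-0.014, 0.868, 0.496], [1.0, 0.013, 0.007], [-0.0, 0.497, -0.868]]
ft_force: [-4.6, 0.1, 1.7]
grip_width: 0.0319
```

Request:
jog_arm(dr=[[0,0,0],[0,0,0],[0,0,0],[0,0,0],[0,0,0],[0,0,0],[0,0,0],[0,0,0],[0,0,0],[0,0,0]], slide=[[0,0.0007,0.0004],[0,0.0007,0.0004],[0,0,0],[0,0,0],[0,0,0],[0,0,0],[0,0,0],[0,0,0],[0,0,0],[0,0,0]], gripper=[-0.25,-0.25,-0.25,-0.25,-0.25,-0.25,-0.25,-0.25,-0.25,-0.25])

```text
time_s: 15.5
position: [0.5984, 0.3137, 0.0519]
tool_rot: [[-0.014, 0.869, 0.495], [1.0, 0.013, 0.006], [-0.001, 0.495, -0.869]]
ft_force: [-14.3, 0.1, 6.9]
grip_width: 0.032
```

```bash
python3 st.py 11 side top
```

```text
t 15.5 pos [0.5984 0.3137 0.0519] w 0.031986941087389066 F [-14.3316   0.1088   6.8988] q [ 22.0263  34.1179  88.4816 -20.3659  31.0704 -53.755 ] 0.011
psi 0.8259994874628787 lean 29.64880129324434 zaxis [ 0.4946  0.0064 -0.8691] xz -0.0008829712681533151
```

View pics/sidez11.png

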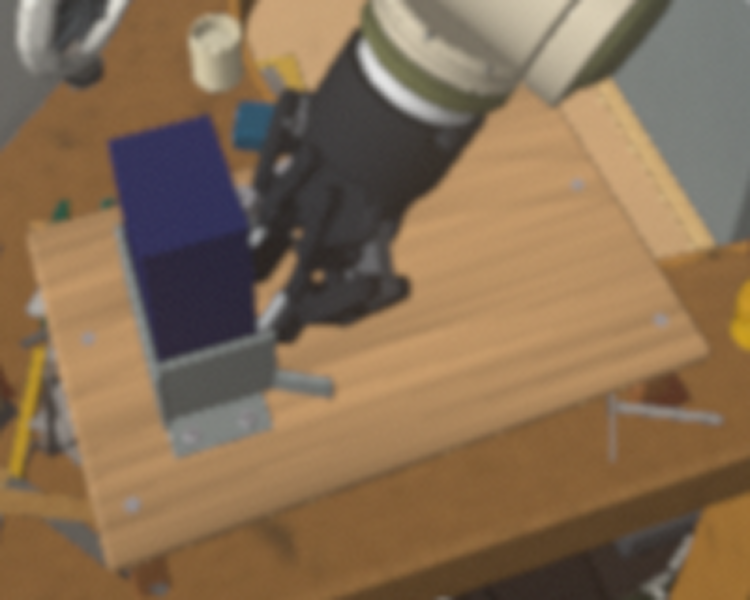

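View pics/topz11.png

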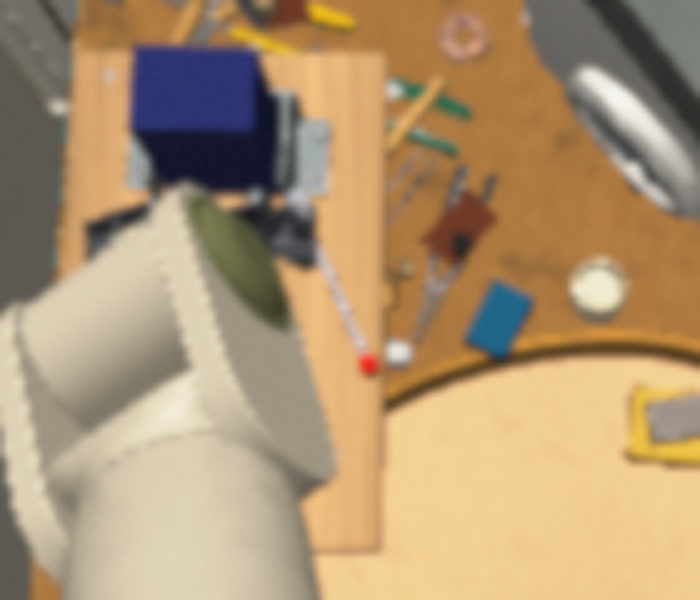

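Request:
jog_arm(dr=[[0,0,0],[0,0,0],[0,0,0],[0,0,0],[0,0,0],[0,0,0],[0,0,0],[0,0,0],[0,0,0],[0,0,0]], slide=[[0,-0.0043,-0.0025],[0,-0.013,-0.0075],[0,-0.0174,-0.01],[0,-0.0174,-0.01],[0,-0.0174,-0.01],[0,0.0085,-0.0148],[0,0.0085,-0.0148],[0,0.0085,-0.0148],[0,0.0085,-0.0148],[0,0.0085,-0.0148]], gripper=[-0.25,-0.25,-0.25,-0.25,-0.25,-1,-1,-1,-1,-1], force=20)

```text
time_s: 16.6
position: [0.5205, 0.3126, 0.1388]
tool_rot: [[-0.014, 0.867, 0.498], [1.0, 0.012, 0.008], [0.0, 0.498, -0.867]]
ft_force: [-0.1, -0.5, -0.1]
grip_width: 0.0001
```

```bash
python3 st.py 12 side top wrist
```

```text
t 16.6 pos [0.5205 0.3126 0.1388] w 0.00010348385953654796 F [-0.1315 -0.52   -0.0864] q [ 25.4575  22.086   93.0974 -19.3087  38.8386 -53.0422] 0.011
psi 0.8222146288706111 lean 29.883589877129374 zaxis [ 0.4982  0.0075 -0.867 ] xz 0.00040700689589689314
[[-0.01496, 0.99989, 0.00178], [0.69882, 0.00919, 0.71524], [0.71514, 0.01194, -0.69888]] [-0.3043, -0.44641, -0.09779]
```

View pics/sidez12.png

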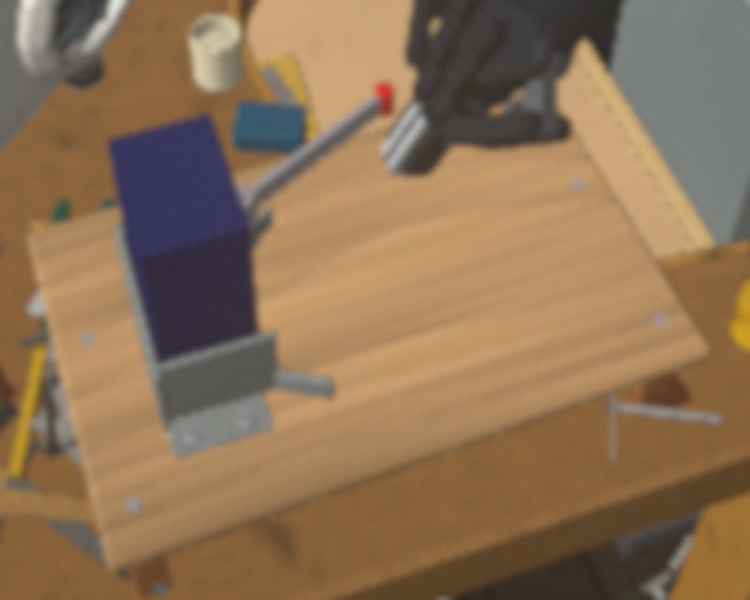

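View pics/topz12.png

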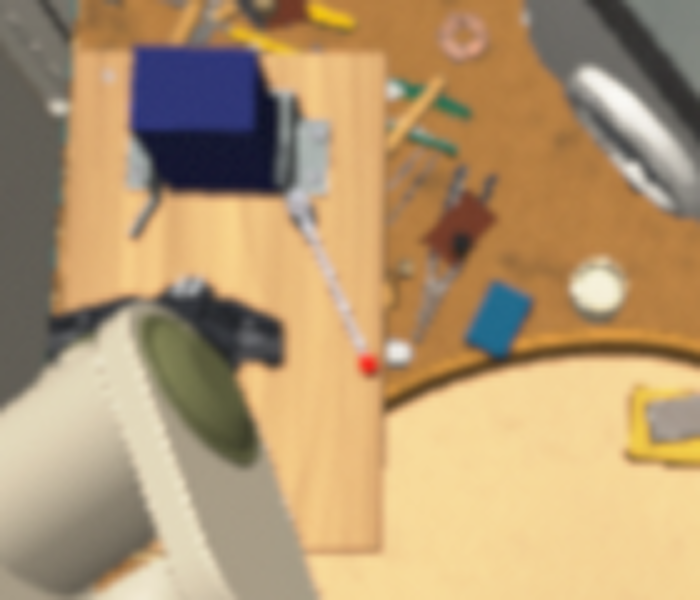

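View pics/wrist12.png

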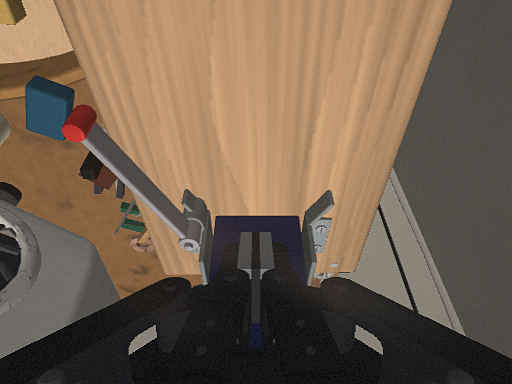

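```bash
python3 - <<'E'
from h import *
setup();np.set_printoptions(precision=4,suppress=True)
from rig import viewer,observe
d=viewer.get_image("wrist"); C['wrist']=(np.array(d["camera_matrix"]),np.array(d["R"]),np.array(d["t"]),d["pixels"])
print("hinge",onz('wrist',(190,243),.114),"red top",onz('wrist',(79,128),.109), "bar top ends",onz('wrist',(180,228),.109),onz('wrist',(95,140),.109))
print("cheek front top L,R",onz('wrist',(308,228),.12),onz('wrist',(207,228),.12),"lip ends",onz('wrist',(332,198),.086),onz('wrist',(188,195),.086))
print("carton back base edge y=216", [onz('wrist',p,.2) for p in((215,217),(300,217))])
s=observe();R=np.array(s["tool_rot"]);p=np.array(s["position"])
for px in [(238,233),(272,233),(236,270),(274,270)]:
    o,dd=ray('wrist',px); o=R.T@(o-p); dd=R.T@dd
    print(px,[ (o+dd*(y-o[1])/dd[1]).tolist() for y in (-.011,.011)])
sX=tri(tz((188,280)),sz((388,160)));print(sX,R.T@(sX[0]-p))
for q in((500,320),(598,288)): print(onz('top',tz(q),.02))
E
```

```text
hinge [0.5628 0.2676 0.114 ] red top [0.4742 0.2228 0.109 ] bar top ends [0.553  0.2615 0.109 ] [0.4815 0.2284 0.109 ]
cheek front top L,R [0.5379 0.3436 0.12  ] [0.5388 0.2818 0.12  ] lip ends [0.5466 0.3653 0.086 ] [0.5452 0.2646 0.086 ]
carton back base edge y=216 [array([0.434 , 0.3009, 0.2   ]), array([0.4337, 0.3199, 0.2   ])]
(238, 233) [[-0.008880647545791515, -0.010999999999999996, -0.029885291557479265], [-0.011778567296481409, 0.010999999999999996, 0.022872911631188347]]
(272, 233) [[0.006200592151635818, -0.010999999999999996, -0.029872287513065948], [0.009041433991787801, 0.010999999999999996, 0.022890864016195805]]
(236, 270) [[-0.007937287968762124, -0.010999999999999996, -0.06311779039826416], [-0.010476237514374473, 0.010999999999999996, -0.023005324015154177]]
(274, 270) [[0.005299088563340803, -0.010999999999999996, -0.06310979450905882], [0.007796887373190967, 0.010999999999999996, -0.02299428550460092]]
(array([0.5135, 0.3161, 0.1745]), np.float64(0.002458948648915899)) [ 0.0039  0.0135 -0.036 ]
[0.5292 0.1433 0.02  ]
[0.5527 0.0802 0.02  ]
```

Request:
jog_arm(dr=[[0,0,0],[0,0,0],[0,0,0],[0,0,0],[0,0,0],[0,0,0],[0,0,0],[0,0,0],[0,0,0],[0,0,0]], slide=[[-0.028,0.0045,0.0026],[-0.028,0.0045,0.0026],[-0.028,0.0045,0.0026],[-0.028,0.0045,0.0026],[0,0,0],[0,-0.0065,0.0115],[0,-0.0065,0.0115],[0,-0.0065,0.0115],[0,0,0],[0,0,0]], gripper=[-1,-1,-1,-1,-1,-1,-1,-1,-1,-1])

```text
time_s: 17.9
position: [0.5424, 0.2012, 0.0977]
tool_rot: [[-0.015, 0.868, 0.496], [1.0, 0.013, 0.007], [-0.0, 0.496, -0.868]]
ft_force: [0.0, 0.0, -0.6]
grip_width: 0.0001
```

```bash
python3 st.py 13 side top wrist
```

```text
t 17.9 pos [0.5424 0.2012 0.0977] w 6.984041897639254e-05 F [ 0.0426  0.0127 -0.6267] q [ 11.1973  22.0333 102.439  -11.5057  26.6496 -70.6874] 0.011
psi 0.8456877256269663 lean 29.74771841004801 zaxis [ 0.4961  0.007  -0.8682] xz -0.0003609118213333989
[[-0.01515, 0.99989, -0.0004], [0.70212, 0.01093, 0.71198], [0.7119, 0.01051, -0.7022]] [-0.19163, -0.43211, -0.13861]
```

View pics/sidez13.png

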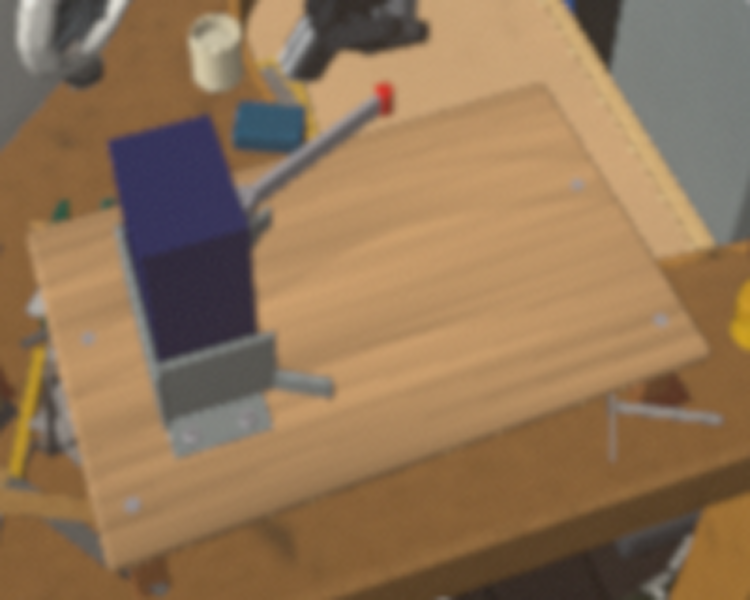

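View pics/topz13.png

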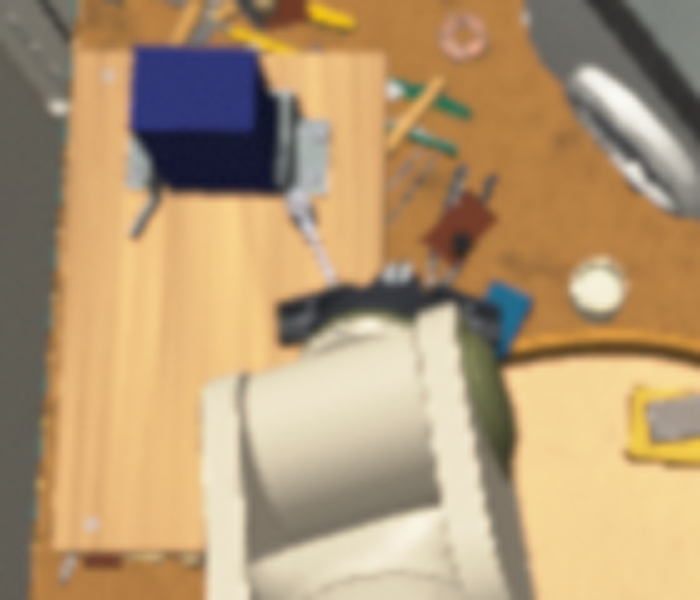

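View pics/wrist13.png

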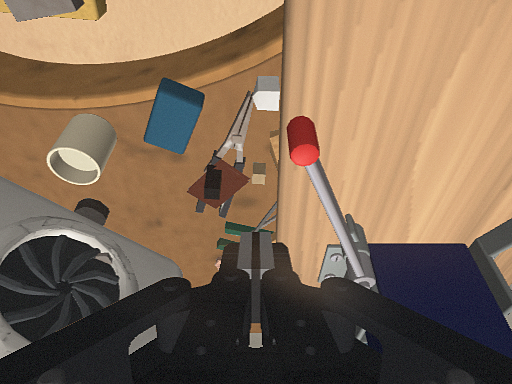

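Request:
jog_arm(dr=[[0,0,0],[0,0,0],[0,0,0],[0,0,0],[0,0,0],[0,0,0],[0,0,0],[0,0,0],[0,0,0],[0,0,0]], slide=[[0,-0.0072,0.0126],[0,-0.0072,0.0126],[0.006,-0.0026,-0.0015],[0.006,-0.0026,-0.0015],[0.006,-0.0026,-0.0015],[0.006,-0.0026,-0.0015],[0.006,-0.0026,-0.0015],[0.006,-0.0026,-0.0015],[0,0,0],[0,0,0]], gripper=[-1,-1,-1,-1,-1,-1,-1,-1,-1,-1])

```text
time_s: 19.05
position: [0.5239, 0.2368, 0.069]
tool_rot: [[-0.015, 0.868, 0.497], [1.0, 0.013, 0.007], [-0.0, 0.497, -0.868]]
ft_force: [0.3, -0.0, 1.0]
grip_width: -0.0
```

```bash
python3 st.py 14 side top wrist
```

```text
t 19.05 pos [0.5239 0.2368 0.069 ] w -4.027631679723906e-05 F [ 0.2903 -0.0379  0.9998] q [ 16.3596  24.9311 104.2452 -19.7587  23.1811 -58.1919] 0.011
psi 0.8492953082205716 lean 29.78531103916704 zaxis [ 0.4967  0.0071 -0.8679] xz -0.00028168238695488497
[[-0.0147, 0.99989, -0.0006], [0.70281, 0.01076, 0.71129], [0.71122, 0.01003, -0.7029]] [-0.22745, -0.3986, -0.14589]
```

View pics/sidez14.png

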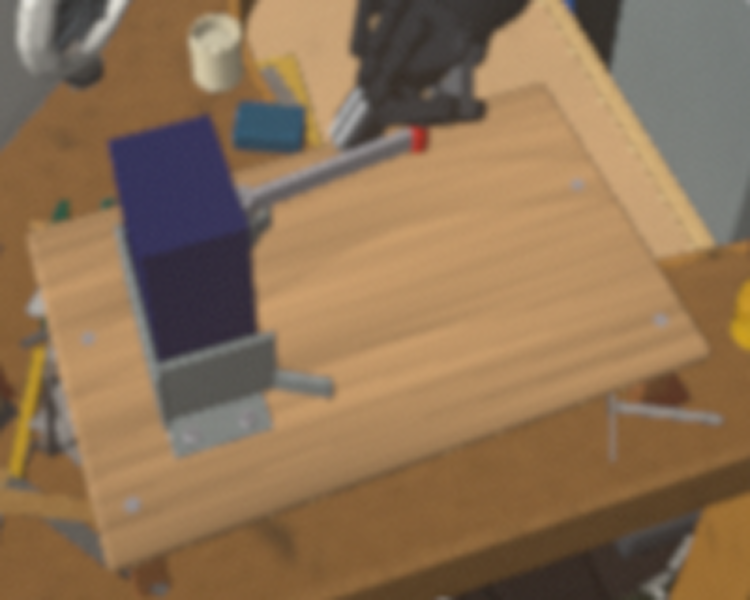

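View pics/wrist14.png

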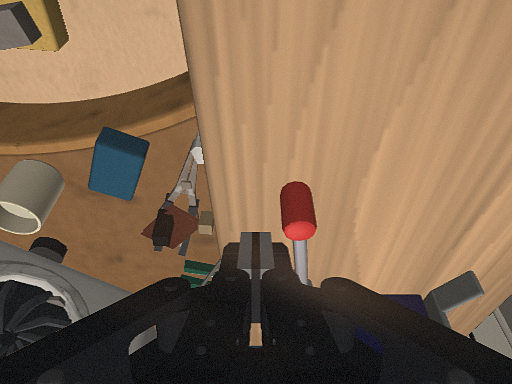

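Request:
jog_arm(dr=[[0,0,0],[0,0,0],[0,0,0],[0,0,0],[0,0,0],[0,0,0],[0,0,0],[0,0,0],[0,0,0],[0,0,0]], slide=[[0.005,-0.0017,-0.001],[0.005,-0.0017,-0.001],[0.005,-0.0017,-0.001],[0.005,-0.0017,-0.001],[0.006,0.0007,0.0004],[0.006,0.0007,0.0004],[0.006,0.0007,0.0004],[0.0056,0.002,0.0011],[0.0056,0.002,0.0011],[0.0056,0.002,0.0011]], gripper=[-1,-1,-1,-1,-1,-1,-1,-1,-1,-1])

```text
time_s: 20.2
position: [0.5248, 0.2919, 0.0692]
tool_rot: [[-0.014, 0.868, 0.497], [1.0, 0.013, 0.007], [-0.0, 0.497, -0.868]]
ft_force: [-0.7, -0.5, -0.4]
grip_width: -0.0003
```

```bash
python3 st.py 15 side top wrist
```

```text
t 20.2 pos [0.5248 0.2919 0.0692] w -0.0002836042886553829 F [-0.7042 -0.5259 -0.4395] q [ 22.936   27.2449  99.3261 -23.8923  27.5409 -49.1367] 0.011
psi 0.8201871711175801 lean 29.792879179195634 zaxis [ 0.4968  0.0069 -0.8678] xz -0.00026599016332728704
[[-0.01541, 0.99988, -0.00022], [0.7023, 0.01098, 0.7118], [0.71172, 0.01082, -0.70238]] [-0.28275, -0.39995, -0.14746]
```

View pics/sidez15.png

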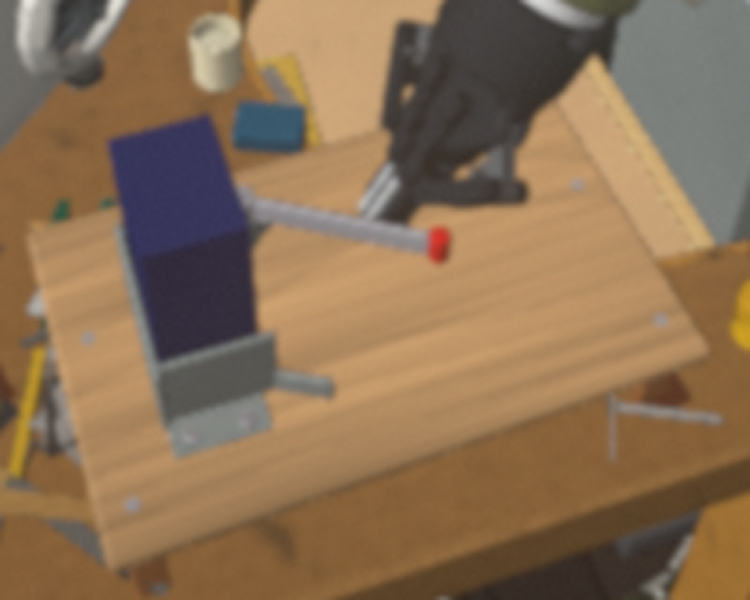

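View pics/wrist15.png

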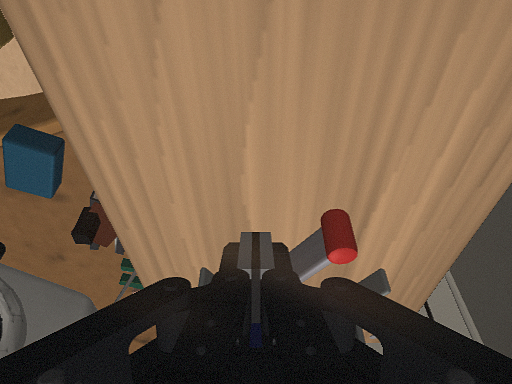

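Request:
jog_arm(dr=[[0,0,0],[0,0,0],[0,0,0],[0,0,0],[0,0,0],[0,0,0],[0,0,0],[0,0,0],[0,0,0],[0,0,0]], slide=[[0.005,0.0033,0.0019],[0.005,0.0033,0.0019],[0.005,0.0033,0.0019],[0.0037,0.0042,0.0024],[0.0037,0.0042,0.0024],[0.0037,0.0042,0.0024],[0.0018,0.0036,0.0021],[0.0018,0.0036,0.0021],[0.0018,0.0036,0.0021],[0.0018,0.0036,0.0021]], gripper=[-1,-1,-1,-1,-1,-1,-1,-1,-1,-1])

```text
time_s: 21.35
position: [0.567, 0.3253, 0.069]
tool_rot: [[-0.014, 0.868, 0.497], [1.0, 0.013, 0.007], [-0.0, 0.497, -0.868]]
ft_force: [-1.4, -0.6, 0.4]
grip_width: -0.0001
```

```bash
python3 st.py 16 side top wrist
```

```text
t 21.35 pos [0.567  0.3253 0.069 ] w -0.00011116711448736852 F [-1.3877 -0.5625  0.445 ] q [ 24.5242  31.28    90.7516 -22.0251  32.2404 -50.259 ] 0.011
psi 0.8168354408803078 lean 29.789220968389596 zaxis [ 0.4968  0.0067 -0.8679] xz -0.00038866350943714246
[[-0.01471, 0.99989, -0.00036], [0.70237, 0.01058, 0.71173], [0.71166, 0.01022, -0.70245]] [-0.31578, -0.42981, -0.17782]
```

View pics/sidez16.png

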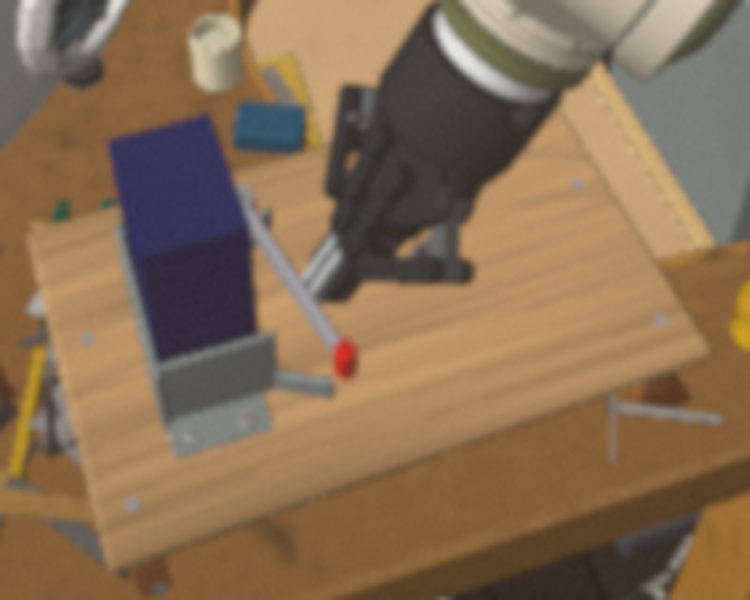

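View pics/wrist16.png

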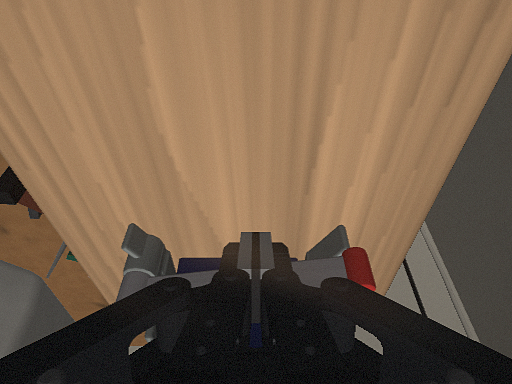

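Request:
jog_arm(dr=[[0,0,0],[0,0,0],[0,0,0],[0,0,0],[0,0,0],[0,0,0],[0,0,0],[0,0,0],[0,0,0],[0,0,0]], slide=[[0,0.0022,0.00125],[0,0.0022,0.00125],[0,0.0022,0.00125],[0,0.0022,0.00125],[0,0.0022,0.00125],[0,0.0007,0.0004],[0,0.0007,0.0004],[0,0,0],[0,0,0],[0,0,0]], gripper=[-1,-1,-1,-1,-1,-1,-1,-1,-1,-1])

```text
time_s: 22.5
position: [0.581, 0.3255, 0.0691]
tool_rot: [[-0.014, 0.868, 0.497], [1.0, 0.013, 0.007], [-0.0, 0.497, -0.868]]
ft_force: [0.2, -0.5, 0.2]
grip_width: -0.0004
```

```bash
python3 st.py 17 side top wrist
```

```text
t 22.5 pos [0.581  0.3255 0.0691] w -0.0003679120412457287 F [ 0.1818 -0.5388  0.1597] q [ 23.9145  32.1312  88.91   -21.0151  32.9624 -51.8364] 0.011
psi 0.822105661788341 lean 29.794346465882874 zaxis [ 0.4968  0.0069 -0.8678] xz -0.0002895346261872464
[[-0.01486, 0.99989, -0.00058], [0.70267, 0.01086, 0.71144], [0.71136, 0.01016, -0.70275]] [-0.31554, -0.43966, -0.18731]
```

View pics/sidez17.png

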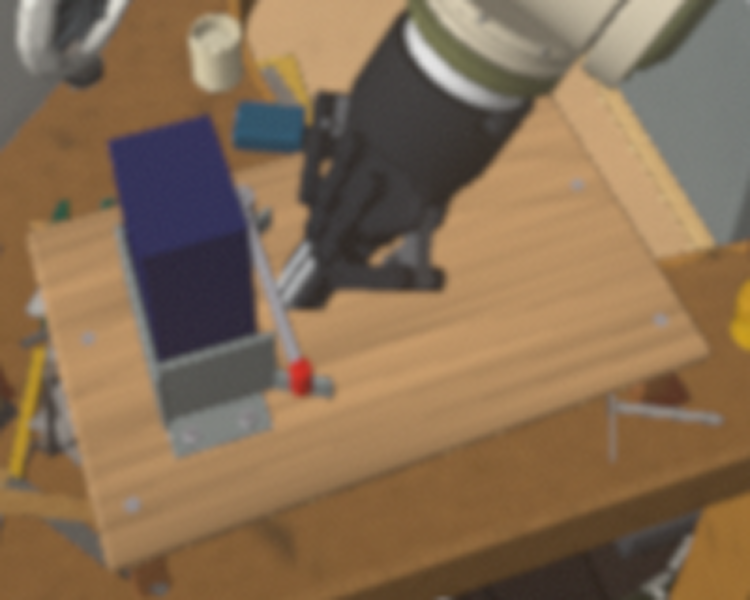

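View pics/wrist17.png

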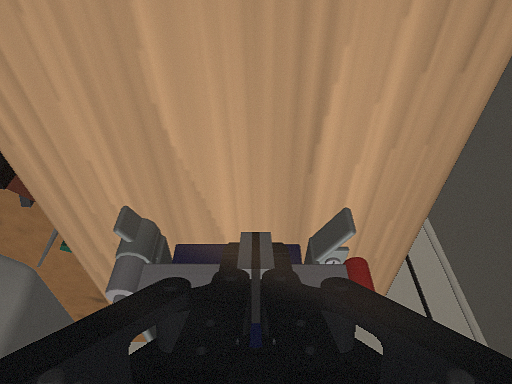

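Request:
jog_arm(dr=[[0,0,0],[0,0,0],[0,0,0],[0,0,0],[0,0,0],[0,0,0],[0,0,0],[0,0,0],[0,0,0],[0,0,0]], slide=[[0,0.0007,0.0004],[0,0.0007,0.0004],[0,0.0007,0.0004],[0,0,0],[0,0,0],[0,0,0],[0,0,0],[0,0,0],[0,0,0],[0,0,0]], gripper=[-1,-1,-1,-1,-1,-1,-1,-1,-1,-1])

```text
time_s: 23.65
position: [0.5818, 0.3255, 0.0688]
tool_rot: [[-0.014, 0.869, 0.495], [1.0, 0.013, 0.006], [-0.001, 0.495, -0.869]]
ft_force: [-10.5, -0.2, 6.7]
grip_width: -0.0001
```

Request:
jog_arm(dr=[[0,0,0],[0,0,0],[0,0,0],[0,0,0],[0,0,0],[0,0,0],[0,0,0],[0,0,0],[0,0,0],[0,0,0]], slide=[[0,0.0007,0.0004],[0,0.0007,0.0004],[0,0,0],[0,0,0],[0,0,0],[0,0,0],[0,0,0],[0,0,0],[0,0,0],[0,0,0]], gripper=[-1,-1,-1,-1,-1,-1,-1,-1,-1,-1])

```text
time_s: 24.65
position: [0.582, 0.3255, 0.0686]
tool_rot: [[-0.014, 0.87, 0.493], [1.0, 0.013, 0.006], [-0.002, 0.493, -0.87]]
ft_force: [-19.0, -0.7, 11.5]
grip_width: -0.0002
```

Request:
jog_arm(dr=[[0,0,0],[0,0,0],[0,0,0],[0,0,0],[0,0,0],[0,0,0],[0,0,0],[0,0,0],[0,0,0],[0,0,0]], slide=[[0,-0.0026,-0.0015],[0,-0.0087,-0.005],[0,-0.0174,-0.01],[0,-0.0174,-0.01],[0,-0.0174,-0.01],[0,-0.0174,-0.01],[0,0,-0.03],[0,0,-0.03],[0,0,-0.03],[0,0,0]], gripper=[-1,-1,-1,-1,-1,-1,-1,-1,-1,-1])

```text
time_s: 25.65
position: [0.4465, 0.3244, 0.1507]
tool_rot: [[-0.016, 0.865, 0.501], [1.0, 0.012, 0.01], [0.003, 0.501, -0.865]]
ft_force: [-1.2, 0.9, 0.1]
grip_width: 0.0003
```

```bash
python3 st.py 18 side top wrist
```

```text
t 25.65 pos [0.4465 0.3244 0.1507] w 0.0003484156432127416 F [-1.1518  0.8852  0.0875] q [ 31.2032  17.0038  99.1281 -23.1895  39.5841 -44.8356] 0.011
psi 0.8945335885538014 lean 30.083182587366576 zaxis [ 0.5012  0.0102 -0.8653] xz 0.002735787040515442
[[-0.01517, 0.99988, -4e-05], [0.70199, 0.01068, 0.71211], [0.71203, 0.01077, -0.70207]] [-0.31561, -0.40096, -0.03731]
```

View pics/sidez18.png

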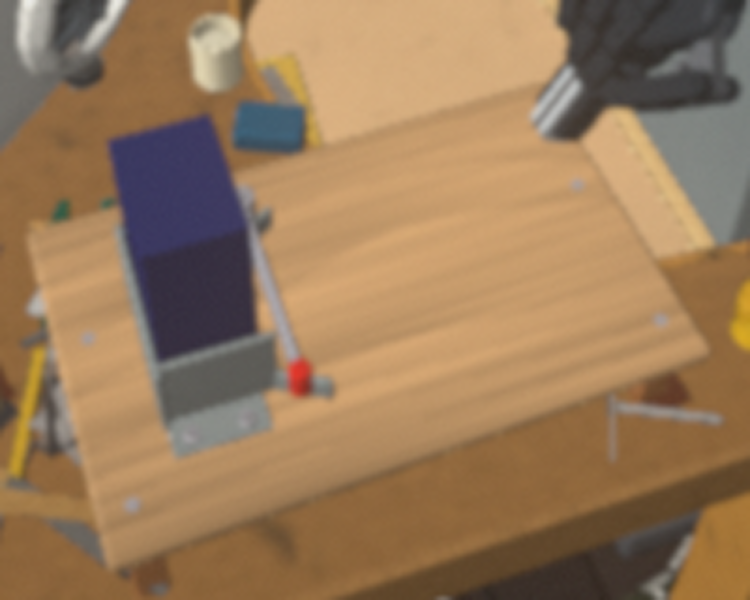

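View pics/topz18.png

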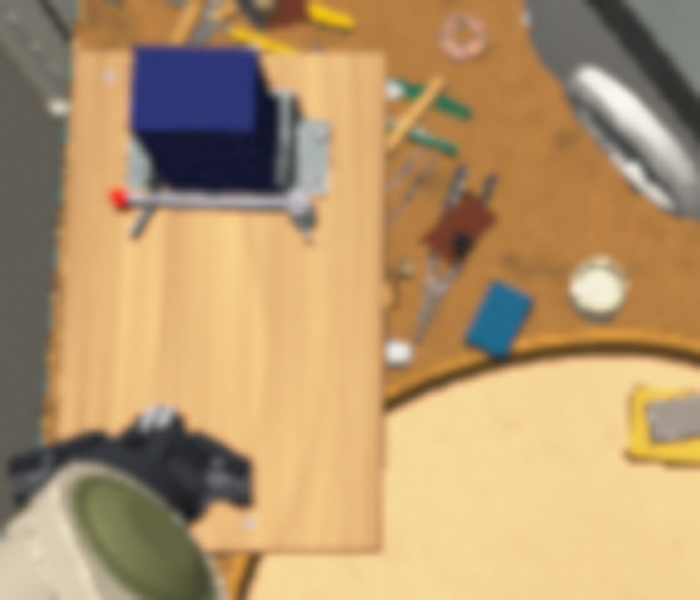

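View pics/wrist18.png

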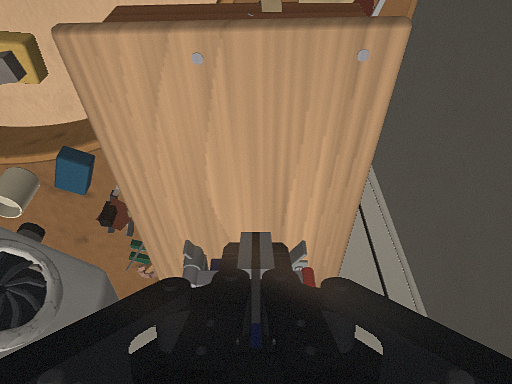

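```bash
python3 - <<'E'
from cart import *
setup()
cart([(134,47),(254,50),(254,131),(134,129)],[(150,254),(110,142),(209,117),(247,222)])
T=tri(tz((119,199)),sz((300,378)));H=tri(tz((300,203)),sz((245,195)));print(T,H)
for h in(H[0],np.array([.5797,.2663,0])):
    d=T[0]-h; print("gate rad",np.arctan2(-d[0],d[1])-np.radians(.8),np.linalg.norm(d[:2]))
E
```

```text
top c [0.6157 0.3155] yaw x 3.7 yaw y 0.8 size 0.04765084369558065 0.06670385258823944
   axis y there 0.31600972560493235
side c [0.6161 0.316 ] yaw x 1.9 yaw y 2.3 size 0.045966984782210375 0.06580101299631723
   axis y there 0.31601570637890913
(array([0.5785, 0.3748, 0.1043]), np.float64(0.0011957960456545386)) (array([0.5768, 0.2652, 0.1103]), np.float64(0.0014292188047570719))
gate rad -0.02860845970832545 0.10959970357123848
gate rad -0.002463456587895657 0.1084668498556786
```

```bash
python3 - <<'E'
from rig import env
print(env.close_job())
E
```

```text
the job is handed in; nothing more can be done
None
```

The carton stands home against the keeper's back stop and the gate is shut across the mouth. I handed the job in after about 26 s of robot time.

I pushed the carton low at its base with two leaning fingertips. It turned about 25° to square up, then slid upright along the keeper's axis until the push force jumped to about 14 N. I then backed off, shut the gripper and swung the gate closed from outside until it met its stop at about 19 N. Nothing was lifted, and the arm withdrew clear before I handed in.

**Last checks:**
- **Carton:** its centre is at about (0.616, 0.316) m, against an estimated home of (0.615, 0.316). It looks upright. It did not visibly move while the gate was closing or as the gripper backed off.
- **Gate:** the angle came out as 0.00 and -0.03 rad, depending on which estimate of the hinge position I used. Both are shut within measuring error.
- **Bystanders:** the wax and the flux pot look unmoved in the final pictures. I did not measure any of the bystanders.

**Disagreements:**
- **Fingertips:** in all three views they sat about 40 mm further back than `env.tcp_to_tips` says. I used the measured position, and the contacts agreed with it.
- **Carton yaw:** the last readings scattered between 0.8° and 3.7°, because its corners are only coarsely resolved. The 4 mm clearances on each side limit any real turn.

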